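# Knock the stuck axle pins out of toy castle towers

### The arm

A 6-joint arm with a two-finger parallel gripper is mounted at the origin on the work surface. World frame = base frame: x ahead of the robot, y to its left, z up, the work surface at z = 0. Lengths are in mm, angles in rad, forces in N, time in s.
With the tool pointing down it reaches from about 375 to 975 mm from the base axis. Payload 3.8 kg.
Tool frame: the origin (TCP) lies midway between the tips of the shut fingers; the grasp point (between the pads) lies 19 mm behind it; z points along the fingers, y is the direction in which the jaws open and shut (so a half turn about z gives the same grasp; the last joint's range is limited). The gripper opens to 88 mm and grips with 3 to 60 N. Pads are 18 mm wide; open, the fingers measure 123 mm over their backs; the gripper's body (75 mm by 187 mm) begins 45 mm behind the grasp point.
Start: joints at [-1.222, 0.264, 1.604, -0, 1.274, -0.037], TCP at [253.997, -625.383, 238.706] pointing down, gripper open.
Joint ranges: [-2.63, 2.63], [-0.94, 2.18], [0.31, 2.57], [-1.31, 4.45], [0, 2.66], [-2.55, 2.55]. Speed limits (rad/s): [2.57, 2.57, 3.14, 3.14, 3.14, 3.14].

### API

Orientations are given as a rotation vector (axis times angle).
In Python, from rig import get_obs, eyes, workorder gives the robot as it stands. The module is installed in compiled form; this text tells all that it offers.
- The arm moves only by the tool carry_out, never from a script. Its argument "rows" is a list of rows, each an object with "rot": the turn, a rotation vector about the tool's x, y, z in rad, a list of three; "dp": the shift along the tool's x, y, z in m, a list of three; "jaw": the gripper command: -1 is fully open, 1 is shut, values between are in proportion. In form: [{"rot": [ax, ay, az], "dp": [tx, ty, tz], "jaw": jaw}, ...]. A call has 1 to 12 rows; each row is the pose to reach, as a shift and turn from the pose commanded when the call began, along the tool's axes at that moment; what a row does not reach only later rows make up. A row lasts 1/12 s, in which the tool goes at most 41.7 mm and 7.16 degrees, less where a joint would pass 70% of its speed; a pose out of reach is approached as far as the arm can. A call with a gripper value outside its range is refused whole. The fingers move at their own pace and stop on an object; "squeeze" is the grip in N (left out, the last holds). Time passes only in rows, so rows that repeat a pose let the fingers close. It gives the time, the measured TCP pose, the force and the opening at its end, in the units of the state.
- get_obs(): the state, without advancing time (a new reading comes with each control period).
- eyes.capture(name): name is "scene" or "top" or "wrist"; returns (picture, depth): 420x560x3 uint8, red, green, blue; 420x560 float32, mm along the optical axis (not along the pixel's ray), 0 where there is no reading.
- eyes.calibration(name): a dict with "K" (3x3 intrinsics, pixels), "cam_to_world" (4x4, takes a point from camera to world coordinates); the wrist camera has in their place "T_tool_cam" (4x4, takes a point from camera to tool coordinates, whose origin is the TCP and whose axes are the flange's). Camera axes: x right, y down, z forward; pixel columns grow to the right and rows downward; lengths in mm; the calibration is good to about 2 mm. A picture is of the moment at which its call begins: read the wrist's pose just before it. calibration takes no time and is no camera call.
- workorder.hand_in(): hands the job in, once; it reports no verdict.
The state is a dict: "time": time; "q": joint angles; "joint_velocities": joint speeds; "tau": joint torques, N m; "eef_pos": TCP position; "eef_rot": TCP orientation; "wrist_force": force on the tool from outside, world axes, zero at the start; "moment": the same for the moment, N m; "opening": opening from 0.0 (shut) to 1.0 (fully open).
Only numpy, scipy, OpenCV 4.12 (cv2) and the standard library are available. Lean on these libraries where they do the work, as an engineer would, in place of code of your own. Each camera call takes 0.05 s, during which the arm holds its last target. There are 200 camera calls.

### The job

Get the wooden castle towers ready for reuse: first set the catch tray flat on the table close against the back of the rack, centred along it, and let go of it, then use the hand punch to drive every stuck steel pin backwards out of its tower while the tower stands in the rack, so that all the pins end up in the tray; never touch a pin with the fingers while it is in its tower. When all the pins are in the tray, leave them there, lay the punch back on its cork pad and drop all four towers, also those that had no pin, into the slatted crate. Do not push aside the cardboard roll and the wooden offcut near you.

Things in the scene. Friction and masses are not known exactly. Their poses are not given: they have to be found in the camera images.
- rack: fixed rack, 250 mm long (its y), +x to the back, away from the robot; origin on the table. Plywood base plate 8 mm thick, x -35 to 30 mm, on which the towers stand at y = -87, -29, 29, 87 mm. At its back edge (x 30 to 35 mm) a dark steel comb, top 46 mm above the table, stops the towers from behind; it has a 26 mm gap behind each tower for the pin to come out
- tray: loose catch tray, 100 (its x) by 250 (its y) mm, walls 12 high, 4 thick; 0.3 kg; origin under its centre. Hand grip: upright fin, x +2 to +38, 14 thick (y, centred), top at 50 mm. In place: a long wall within 12 mm of the rack's comb (tray origin at rack x 85 to 97), rack y within 20 mm, parallel to the rack within 0.12 rad, either way round (best: fin to the far side)
- pad: fixed cork pad, 120 mm (its x) by 200 mm (its y), 5 mm thick, the punch's place. Origin under its centre
- punch: loose pin punch: square dark wooden handle 24 x 24 mm, 100 mm long, and a steel rod 7 mm in diameter. x runs along it to the tip. Origin on the axis at the place to grip, 25 mm behind the handle's front end, 75 mm before its butt; tip 103 mm ahead (78 mm of rod). 0.09 kg, balanced near the origin. Lies on its flats, origin 17 mm above the table when on the pad
- punch_tip (a point): end of the punch's rod, on its axis
- crate: fixed slatted wooden crate, open at the top, 210 mm (its x) by 180 mm (its y) outside, walls 7 mm thick and 60 mm high. Origin under its centre; it stands on one side of the rack and the tray starts on the other
- tower1: loose wooden toy castle tower, 40 mm (its x) by 42 mm (its y) by 74 mm high, about 0.14 kg; origin under its centre, x through the hole, pointing away from the robot; towers 1 to 4 stand in the rack from its -y end to its +y end. A hole 12 mm wide goes through it along x, 28 mm above its foot
- pin1: steel axle pin, 12 mm in diameter, 58 mm long, origin at its centre, x along it; stuck (some newtons of friction) in the hole of tower 1, 9 mm proud on both sides. Absent in some starts: that tower is then already free
- tower2: loose wooden toy castle tower, 40 mm (its x) by 42 mm (its y) by 74 mm high, about 0.14 kg; origin under its centre, x through the hole, pointing away from the robot; towers 1 to 4 stand in the rack from its -y end to its +y end. A hole 12 mm wide goes through it along x, 28 mm above its foot
- pin2: steel axle pin, 12 mm in diameter, 58 mm long, origin at its centre, x along it; stuck (some newtons of friction) in the hole of tower 2, 9 mm proud on both sides. Absent in some starts: that tower is then already free
- tower3: loose wooden toy castle tower, 40 mm (its x) by 42 mm (its y) by 74 mm high, about 0.14 kg; origin under its centre, x through the hole, pointing away from the robot; towers 1 to 4 stand in the rack from its -y end to its +y end. A hole 12 mm wide goes through it along x, 28 mm above its foot
- pin3: steel axle pin, 12 mm in diameter, 58 mm long, origin at its centre, x along it; stuck (some newtons of friction) in the hole of tower 3, 9 mm proud on both sides. Absent in some starts: that tower is then already free
- tower4: loose wooden toy castle tower, 40 mm (its x) by 42 mm (its y) by 74 mm high, about 0.14 kg; origin under its centre, x through the hole, pointing away from the robot; towers 1 to 4 stand in the rack from its -y end to its +y end. A hole 12 mm wide goes through it along x, 28 mm above its foot
- pin4: steel axle pin, 12 mm in diameter, 58 mm long, origin at its centre, x along it; stuck (some newtons of friction) in the hole of tower 4, 9 mm proud on both sides. Absent in some starts: that tower is then already free
- tape_roll: bystander, to be left alone: cardboard roll, 90 mm wide, 45 mm high, near the robot
- offcut: bystander, to be left alone: wooden offcut, 50 x 75 x 22 mm, near the robot
Not all that is in view belongs to the job. What is shaped like the tower4 but pink is not meant.

How it is judged (in metres and radians):
On the way, in this order (a step that is already met when the one before it is completed fails the run):
1. the tray is in place close behind the rack, and let go of (x of tray in the frame of rack between 0.078 and 0.1 m and y of tray in the frame of rack between -0.025 and 0.025 m and height (world z) of tray below 0.008 m and angle between the x axis of tray and the x axis of rack, either way round below 0.14 rad and contact force between the fingers and tray below 0.1 N), for 0.2 s.
2. all pins have been driven out and are in the tray, the towers not yet in the crate (x of pin1 in the frame of tray between -0.05 and 0.05 m and y of pin1 in the frame of tray between -0.125 and 0.125 m and z of pin1 in the frame of tray between 0 and 0.028 m and x of pin2 in the frame of tray between -0.05 and 0.05 m and y of pin2 in the frame of tray between -0.125 and 0.125 m and z of pin2 in the frame of tray between 0 and 0.028 m and x of pin3 in the frame of tray between -0.05 and 0.05 m and y of pin3 in the frame of tray between -0.125 and 0.125 m and z of pin3 in the frame of tray between 0 and 0.028 m and x of pin4 in the frame of tray between -0.05 and 0.05 m and y of pin4 in the frame of tray between -0.125 and 0.125 m and z of pin4 in the frame of tray between 0 and 0.028 m and not (x of tower1 in the frame of crate between -0.105 and 0.105 m and y of tower1 in the frame of crate between -0.09 and 0.09 m and z of tower1 in the frame of crate between 0 and 0.06 m and linear speed of tower1 below 0.05 m/s) and not (x of tower2 in the frame of crate between -0.105 and 0.105 m and y of tower2 in the frame of crate between -0.09 and 0.09 m and z of tower2 in the frame of crate between 0 and 0.06 m and linear speed of tower2 below 0.05 m/s) and not (x of tower3 in the frame of crate between -0.105 and 0.105 m and y of tower3 in the frame of crate between -0.09 and 0.09 m and z of tower3 in the frame of crate between 0 and 0.06 m and linear speed of tower3 below 0.05 m/s) and not (x of tower4 in the frame of crate between -0.105 and 0.105 m and y of tower4 in the frame of crate between -0.09 and 0.09 m and z of tower4 in the frame of crate between 0 and 0.06 m and linear speed of tower4 below 0.05 m/s) and height (world z) of tray below 0.01 m), for 0.2 s.
At the end, for the whole second after the job is handed in: Every pin present lies in the flat tray (centre inside its outline, below 28 mm); all four towers rest in the crate (origin inside its outline, below 60 mm); the punch rests on the cork pad, its origin over the pad and below 30 mm (x of pin1 in the frame of tray between -0.05 and 0.05 m and y of pin1 in the frame of tray between -0.125 and 0.125 m and z of pin1 in the frame of tray between 0 and 0.028 m and x of pin2 in the frame of tray between -0.05 and 0.05 m and y of pin2 in the frame of tray between -0.125 and 0.125 m and z of pin2 in the frame of tray between 0 and 0.028 m and x of pin3 in the frame of tray between -0.05 and 0.05 m and y of pin3 in the frame of tray between -0.125 and 0.125 m and z of pin3 in the frame of tray between 0 and 0.028 m and x of pin4 in the frame of tray between -0.05 and 0.05 m and y of pin4 in the frame of tray between -0.125 and 0.125 m and z of pin4 in the frame of tray between 0 and 0.028 m and x of tower1 in the frame of crate between -0.105 and 0.105 m and y of tower1 in the frame of crate between -0.09 and 0.09 m and z of tower1 in the frame of crate between 0 and 0.06 m and linear speed of each of tower1, tower2, tower3, tower4, punch below 0.05 m/s and x of tower2 in the frame of crate between -0.105 and 0.105 m and y of tower2 in the frame of crate between -0.09 and 0.09 m and z of tower2 in the frame of crate between 0 and 0.06 m and x of tower3 in the frame of crate between -0.105 and 0.105 m and y of tower3 in the frame of crate between -0.09 and 0.09 m and z of tower3 in the frame of crate between 0 and 0.06 m and x of tower4 in the frame of crate between -0.105 and 0.105 m and y of tower4 in the frame of crate between -0.09 and 0.09 m and z of tower4 in the frame of crate between 0 and 0.06 m and x of punch in the frame of pad between -0.06 and 0.06 m and y of punch in the frame of pad between -0.1 and 0.1 m and z of punch in the frame of pad between 0 and 0.03 m and height (world z) of tray below 0.01 m and angle between tray's own z axis and vertical below 0.1 rad); the robot touches nothing.
It fails at once if the fingers touch a pin that is still in its tower ((contact force between the fingers and pin1 above 0.5 N and x of pin1 in the frame of tower1 between -0.025 and 0.025 m and z of pin1 in the frame of tower1 between 0.015 and 0.04 m and y of pin1 in the frame of tower1 between -0.02 and 0.02 m) or (contact force between the fingers and pin2 above 0.5 N and x of pin2 in the frame of tower2 between -0.025 and 0.025 m and z of pin2 in the frame of tower2 between 0.015 and 0.04 m and y of pin2 in the frame of tower2 between -0.02 and 0.02 m) or (contact force between the fingers and pin3 above 0.5 N and x of pin3 in the frame of tower3 between -0.025 and 0.025 m and z of pin3 in the frame of tower3 between 0.015 and 0.04 m and y of pin3 in the frame of tower3 between -0.02 and 0.02 m) or (contact force between the fingers and pin4 above 0.5 N and x of pin4 in the frame of tower4 between -0.025 and 0.025 m and z of pin4 in the frame of tower4 between 0.015 and 0.04 m and y of pin4 in the frame of tower4 between -0.02 and 0.02 m)).
It fails at once if a tower is lifted off the rack with its pin still in it ((height (world z) of pin1 above 0.065 m and x of pin1 in the frame of tower1 between -0.025 and 0.025 m and z of pin1 in the frame of tower1 between 0.015 and 0.04 m and y of pin1 in the frame of tower1 between -0.02 and 0.02 m) or (height (world z) of pin2 above 0.065 m and x of pin2 in the frame of tower2 between -0.025 and 0.025 m and z of pin2 in the frame of tower2 between 0.015 and 0.04 m and y of pin2 in the frame of tower2 between -0.02 and 0.02 m) or (height (world z) of pin3 above 0.065 m and x of pin3 in the frame of tower3 between -0.025 and 0.025 m and z of pin3 in the frame of tower3 between 0.015 and 0.04 m and y of pin3 in the frame of tower3 between -0.02 and 0.02 m) or (height (world z) of pin4 above 0.065 m and x of pin4 in the frame of tower4 between -0.025 and 0.025 m and z of pin4 in the frame of tower4 between 0.015 and 0.04 m and y of pin4 in the frame of tower4 between -0.02 and 0.02 m)).
It fails at once if a bystander is pushed more than 40 mm from its place (distance of any of tape_roll, offcut from where it was at the start of the episode above 0.04 m).
Of pin1, pin2, pin3, pin4 only 2 to 4 are there at a start; the rules pass over those that are not, and their reading is None.
At some moment in a run one of punch may be knocked a few centimetres aside while the robot is not near it.
Once in a run the grip may slacken for a moment while it holds something.
It also fails if it takes over 210 s, if anything falls off the work surface, if the arm or the gripper's body presses on something with over 40 N, if the wrist force passes 120 N, or if a joint passes its speed limit or range.

## Working session

There is one attempt and no reset: what is moved stays moved. The work goes in short steps, Python scripts to look and compute and a tool call to move; the robot and the scene stay as the last step left them, time stands still between calls to the robot, and variables do not carry over. Pictures are saved under pics/ and viewed, about 12 in all and at most 16, crops included, and the job is handed in when it is done.

Besides the shell and the picture viewer there is one more tool, called after "Emit:" by a JSON object that holds its "op" and its "data", one argument or row to a line. carry_out: Moves the arm, as the interface text tells. Its arguments: {"type":"object","properties":{"rows":{"type":"array"},"squeeze":{"type":"number"}},"required":["rows"]}

```bash
mkdir -p pics; cat > h.py <<'E'
import numpy as np, cv2
from scipy.spatial.transform import Rotation as R
from rig import get_obs, eyes, workorder
np.set_printoptions(suppress=True, precision=3)
def cap(n):
    o=get_obs(); im,d=eyes.capture(n); c=eyes.calibration(n); K=np.array(c['K'])
    if n=='wrist':
        T=np.eye(4);T[:3,:3]=R.from_rotvec(o['eef_rot']).as_matrix();T[:3,3]=o['eef_pos']
        T=T@np.array(c['T_tool_cam'])
    else: T=np.array(c['cam_to_world'])
    return im,d,K,T
def save(n,im,crop=None,s=1):
    if crop: u0,v0,u1,v1=crop; im=im[v0:v1,u0:u1]
    im=cv2.resize(im,None,fx=s,fy=s,interpolation=cv2.INTER_CUBIC)
    cv2.imwrite('pics/'+n,im[:,:,::-1])
def cloud(d,K,T):
    v,u=np.indices(d.shape); P=np.stack([(u-K[0,2])/K[0,0]*d,(v-K[1,2])/K[1,1]*d,d],-1)
    W=P@T[:3,:3].T+T[:3,3]; W[d==0]=np.nan; return W
def pix(u,v,z,K,T):
    "world point on plane z for pixel"
    r=T[:3,:3]@np.array([(u-K[0,2])/K[0,0],(v-K[1,2])/K[1,1],1]); return T[:3,3]+r*(z-T[2,3])/r[2]
def rel(pos,yaw,tool_rot=None):
    "dp (m), rot for a target"
    o=get_obs(); Rm=R.from_rotvec(o['eef_rot']); 
    t=R.from_euler('xyz',[np.pi,0,0]) if tool_rot is None else tool_rot
    t=R.from_euler('z',yaw)*R.from_euler('x',np.pi)
    return Rm.inv().apply(np.array(pos)-o['eef_pos'])/1000,(Rm.inv()*t).as_rotvec()
E
python3 - <<'E'
from h import *
o=get_obs();print(o)
for n in ('top','scene'):
    im,d,K,T=cap(n);save(n+'0.png',im,s=1.4);np.savez(n+'0.npz',im=im,d=d,K=K,T=T);print(n,K,T)
E
```

```text
{'time': 0.0, 'q': array([-1.222,  0.265,  1.605,  0.   ,  1.274, -0.037]), 'joint_velocities': array([ 0.   , -0.   ,  0.   ,  0.   ,  0.   , -0.001]), 'tau': array([  0.002, -50.21 , -35.688,   0.073,   0.029,  -0.   ]), 'eef_pos': array([ 253.772, -624.736,  237.413]), 'eef_rot': array([-3.081, -0.602,  0.   ]), 'wrist_force': array([-0.057,  0.824, -0.241]), 'moment': array([-0.021, -0.   , -0.048]), 'opening': 1.0000500941024613}
top [[404.98    0.    278.345]
 [  0.    404.98  216.419]
 [  0.      0.      1.   ]] [[   0.024   -0.993    0.114  356.238]
 [  -0.999   -0.028   -0.033   87.658]
 [   0.036   -0.113   -0.993 1055.362]
 [   0.       0.       0.       1.   ]]
scene [[402.215   0.    278.822]
 [  0.    402.215 209.993]
 [  0.      0.      1.   ]] [[ -0.507   0.655  -0.56  958.3  ]
 [  0.862   0.377  -0.339 384.013]
 [ -0.01   -0.655  -0.756 739.319]
 [  0.      0.      0.      1.   ]]
```

View pics/top0.png

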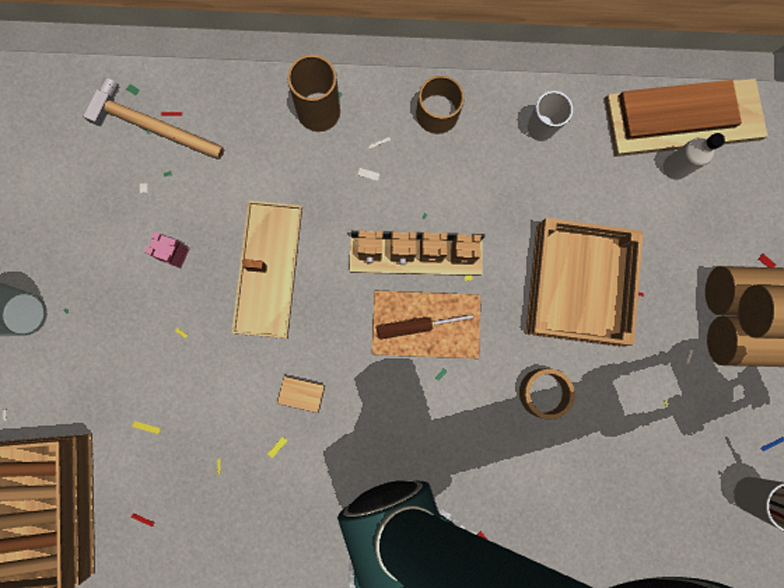

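View pics/scene0.png

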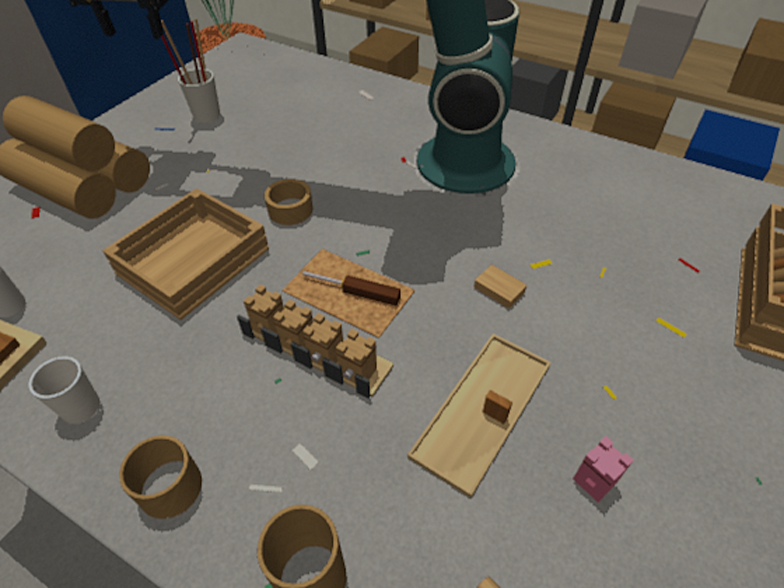

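```bash
python3 - <<'E'
from h import *
z=np.load('top0.npz');im=z['im'];save('rackcrop.png',im,(245,155,350,260),5.5)
z2=np.load('scene0.npz');save('scenecrop.png',z2['im'],(165,195,295,290),6)
K,T=z['K'],z['T'];W=cloud(z['d'],K,T)
def rect(mask,name):
    m=mask.astype(np.uint8); n,l,s,c=cv2.connectedComponentsWithStats(m); i=1+np.argmax(s[1:,4])
    p=W[l==i]; r=cv2.minAreaRect(p[:,:2].astype(np.float32)); print(name,s[i],r,np.nanmedian(p[:,2]))
X,Y,Z=W[...,0],W[...,1],W[...,2]
v,u=np.indices(X.shape)
def roi(a,b,c,d): return (u>a/1.4)&(u<c/1.4)&(v>b/1.4)&(v<d/1.4)
print('table',np.nanmedian(Z[roi(100,350,250,400)]))
rect(roi(225,195,310,345)&(Z>5),'tray')
rect(roi(225,195,310,345)&(Z>25),'fin')
rect(roi(340,225,492,280)&(Z>4),'rack')
rect(roi(340,225,492,280)&(Z>60),'towers')
rect(roi(365,287,488,362)&(Z>2.5),'pad')
rect(roi(365,287,488,362)&(Z>15),'punch')
rect(roi(515,210,655,352)&(Z>40),'crate')
rect(roi(270,370,335,415)&(Z>10),'offcut')
rect(roi(510,360,585,425)&(Z>20),'roll')
E
```

```text
table 0.05299894994709575
tray [ 166  143   50   99 1400] ((537.3466186523438, 283.3262939453125), (103.92416381835938, 254.59649658203125), 86.5153579711914) 7.580604440329466
fin [173 185  16   9 107] ((536.10302734375, 301.9466247558594), (35.86063003540039, 14.310070037841797), 85.78063201904297) 49.24460668151039
rack [ 250  164   96   33 2797] ((574.66015625, 5.699462890625), (82.2968521118164, 249.38259887695312), 0.6919353008270264) 44.67158120002898
towers [325 167  19  18 320] ((574.6541748046875, -80.21565246582031), (40.80812454223633, 42.76203155517578), 0.6189211010932922) 75.84925106006028
pad [ 264  206   81   52 3277] ((441.3109130859375, -15.687408447265625), (131.13409423828125, 210.61666870117188), 3.060410976409912) 5.717695248866448
punch [269 225  69  17 454] ((438.3536071777344, -12.028350830078125), (23.998519897460938, 177.14073181152344), 11.324417114257812) 28.378854186062767
crate [ 380  156   80   91 1556] ((522.0885009765625, -303.0264892578125), (182.30007934570312, 211.4159393310547), 84.21765899658203) 58.878582399209904
offcut [198 269  34  26 611] ((306.79168701171875, 210.1143341064453), (75.4478530883789, 50.14577865600586), 78.50458526611328) 21.88803245314989
roll [373 263  38  37 544] ((318.6006774902344, -234.0836181640625), (89.64141082763672, 88.86731719970703), 48.40581512451172) 43.70612291433622
```

View pics/rackcrop.png

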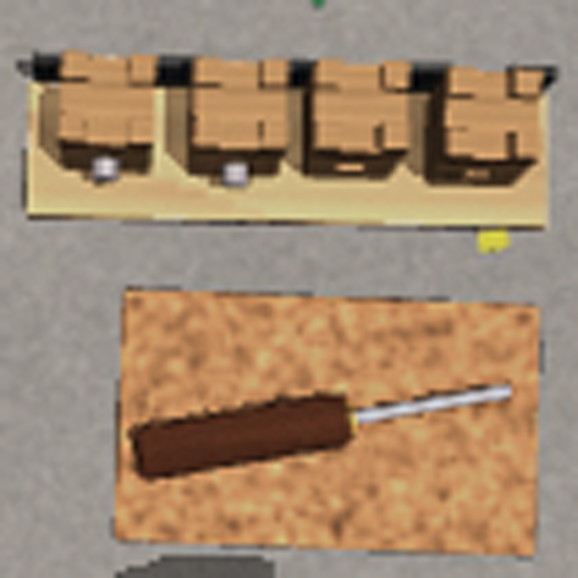

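View pics/scenecrop.png

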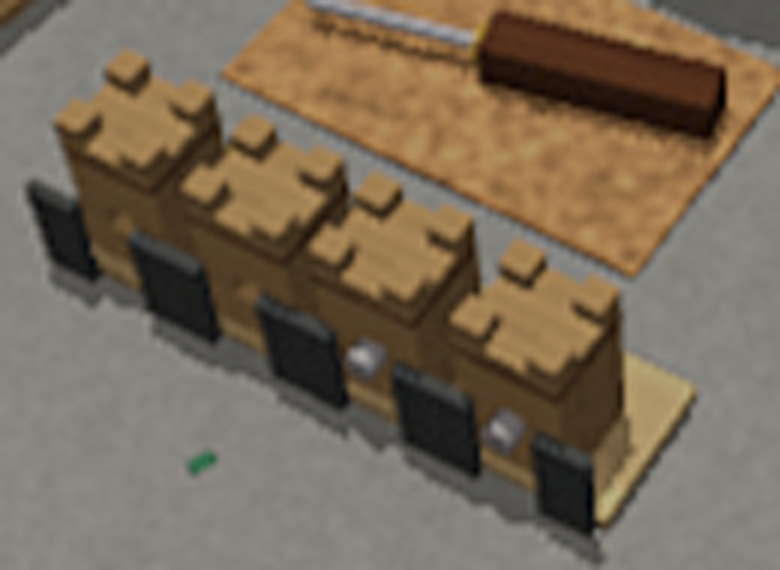

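```bash
python3 - <<'E'
from h import *
z=np.load('top0.npz');K,T=z['K'],z['T'];W=cloud(z['d'],K,T);X,Y,Z=W[...,0],W[...,1],W[...,2]
c=lambda a,b:(a/5.5+245-.4,b/5.5+155-.4)
a=pix(*c(28,216),8,K,T);b=pix(*c(545,228),8,K,T);print('front',a,b,np.degrees(np.arctan2(a[0]-b[0],-(a[1]-b[1]))))
m=(Z>58)&(X>530)&(X<620)&(Y>-120)&(Y<130)
n,l,s,_=cv2.connectedComponentsWithStats(m.astype(np.uint8))
for i in range(1,n):
    if s[i,4]>50:
        p=W[l==i]; p=p[p[:,2]>62]; print(cv2.minAreaRect(p[:,:2].astype(np.float32)))
for p in [(105,168),(235,172)]: print('pin',pix(*c(*p),36,K,T))
for p in [(510,391),(352,416)]: print('rod',pix(*c(*p),17,K,T))
m=(Z>20)&(X>380)&(X<510)&(Y>-130)&(Y<110)
print('handle',cv2.minAreaRect(W[m][:,:2].astype(np.float32)))
m=(Z>35)&(X>600)&(X<700)&(Y>-150)&(Y<150);
m=(Z>38)&(Z<52)&(X>580)&(X<620)&(Y>-130)&(Y<140);p=W[m];print('comb',np.nanmin(p,0),np.nanmax(p,0),np.polyfit(p[:,1],p[:,0],1))
print(rel([536,302,130],np.radians(86)), rel([536,302,45],np.radians(86)))
E
```

```text
front [534.09 129.48   8.  ] [ 535.665 -117.825    8.   ] -179.63495222231487
((576.1143188476562, 92.66857147216797), (41.88939666748047, 41.36787414550781), 89.08553314208984)
((575.725830078125, 33.17995071411133), (42.622833251953125, 41.107208251953125), 89.9518814086914)
((575.9158935546875, -20.92618751525879), (40.39780807495117, 42.516414642333984), 1.5048983097076416)
((574.6541748046875, -80.21565246582031), (40.80812454223633, 42.76203155517578), 0.6189211010932922)
pin [552.972  93.405  36.   ]
pin [552.939  32.931  36.   ]
rod [455.933 -99.902  17.   ]
rod [442.145 -25.484  17.   ]
handle ((438.3008728027344, -11.765167236328125), (23.998519897460938, 176.60397338867188), 11.324417114257812)
comb [ 581.661 -114.754   38.95 ] [605.399 127.078  50.704] [ -0.001 600.686]
(array([ 0.61 , -0.752,  0.109]), array([-0.002, -0.001, -1.115])) (array([ 0.61 , -0.752,  0.194]), array([-0.002, -0.001, -1.115]))
```

Emit:
{"op": "carry_out", "data": {
  "rows": [
    {"rot": [0,0,-1.115],"dp": [0.61,-0.752,0.05],"jaw": -1},
    {"rot": [0,0,-1.115],"dp": [0.61,-0.752,0.05],"jaw": -1},
    {"rot": [0,0,-1.115],"dp": [0.61,-0.752,0.05],"jaw": -1},
    {"rot": [0,0,-1.115],"dp": [0.61,-0.752,0.05],"jaw": -1},
    {"rot": [0,0,-1.115],"dp": [0.61,-0.752,0.05],"jaw": -1},
    {"rot": [0,0,-1.115],"dp": [0.61,-0.752,0.05],"jaw": -1},
    {"rot": [0,0,-1.115],"dp": [0.61,-0.752,0.05],"jaw": -1},
    {"rot": [0,0,-1.115],"dp": [0.61,-0.752,0.05],"jaw": -1},
    {"rot": [0,0,-1.115],"dp": [0.61,-0.752,0.05],"jaw": -1},
    {"rot": [0,0,-1.115],"dp": [0.61,-0.752,0.05],"jaw": -1},
    {"rot": [0,0,-1.115],"dp": [0.61,-0.752,0.05],"jaw": -1},
    {"rot": [0,0,-1.115],"dp": [0.61,-0.752,0.05],"jaw": -1}
  ]
}}

```text
time: 1.1
eef_pos: [399.3, -145.7, 212.7]
eef_rot: [2.298, 2.142, 0.0]
wrist_force: [1.3, -0.4, 0.2]
opening: 1.005
```

```bash
cat > g.py <<'E'
import sys; from h import *
x,y,z,yaw=map(float,sys.argv[1:5]); o=get_obs(); print('t',o['time'],o['eef_pos'],'F',o['wrist_force'],'op',o['opening'],'q1,q6',o['q'][[0,5]])
print(*rel([x,y,z],np.radians(yaw)))
E
python3 g.py 536 302 130 86
```

```text
t 1.1 [ 399.272 -145.729  212.667] F [ 1.318 -0.392  0.244] op 1.004643514133336 q1,q6 [-0.409 -0.338]
[0.456 0.105 0.083] [ 0.     0.    -0.001]
```

Emit:
{"op": "carry_out", "data": {
  "rows": [
    {"rot": [0,0,0],"dp": [0.456,0.105,0.083],"jaw": -1},
    {"rot": [0,0,0],"dp": [0.456,0.105,0.083],"jaw": -1},
    {"rot": [0,0,0],"dp": [0.456,0.105,0.083],"jaw": -1},
    {"rot": [0,0,0],"dp": [0.456,0.105,0.083],"jaw": -1},
    {"rot": [0,0,0],"dp": [0.456,0.105,0.083],"jaw": -1},
    {"rot": [0,0,0],"dp": [0.456,0.105,0.083],"jaw": -1},
    {"rot": [0,0,0],"dp": [0.456,0.105,0.083],"jaw": -1},
    {"rot": [0,0,0],"dp": [0.456,0.105,0.083],"jaw": -1},
    {"rot": [0,0,0],"dp": [0.456,0.105,0.083],"jaw": -1},
    {"rot": [0,0,0],"dp": [0.456,0.105,0.083],"jaw": -1},
    {"rot": [0,0,0],"dp": [0.456,0.105,0.083],"jaw": -1},
    {"rot": [0,0,0],"dp": [0.456,0.105,0.083],"jaw": -1}
  ]
}}

```text
time: 2.1
eef_pos: [536.3, 304.1, 128.4]
eef_rot: [-2.294, -2.144, -0.001]
wrist_force: [0.2, -1.1, -0.2]
opening: 0.997
```

```bash
python3 g.py 536 302 18 86
```

```text
t 2.1 [536.339 304.126 128.406] F [ 0.227 -1.094 -0.168] op 0.9969957118157894 q1,q6 [0.475 0.542]
[-0.002 -0.     0.11 ] [-0.001 -0.001  0.002]
```

Descend, grip and lift in one call.

Emit:
{"op": "carry_out", "data": {
  "squeeze": 40,
  "rows": [
    {"rot": [0,0,0],"dp": [-0.002,0,0.04],"jaw": -1},
    {"rot": [0,0,0],"dp": [-0.002,0,0.08],"jaw": -1},
    {"rot": [0,0,0],"dp": [-0.002,0,0.11],"jaw": -1},
    {"rot": [0,0,0],"dp": [-0.002,0,0.11],"jaw": 1},
    {"rot": [0,0,0],"dp": [-0.002,0,0.11],"jaw": 1},
    {"rot": [0,0,0],"dp": [-0.002,0,0.11],"jaw": 1},
    {"rot": [0,0,0],"dp": [-0.002,0,0.11],"jaw": 1},
    {"rot": [0,0,0],"dp": [-0.002,0,0.11],"jaw": 1},
    {"rot": [0,0,0],"dp": [-0.002,0,0.11],"jaw": 1},
    {"rot": [0,0,0],"dp": [-0.002,0,0.11],"jaw": 1},
    {"rot": [0,0,0],"dp": [-0.002,0,0.11],"jaw": 1}
  ]
}}

```text
time: 3.02
eef_pos: [536.6, 298.1, 21.0]
eef_rot: [2.298, 2.142, 0.002]
wrist_force: [-0.7, -0.5, -0.1]
opening: 0.417
```

```bash
python3 g.py 536 302 118 86; python3 g.py 680 6 118 -0.5
```

```text
t 3.0167 [536.591 298.054  20.988] F [-0.689 -0.527 -0.082] op 0.41725601366229226 q1,q6 [0.466 0.536]
[ 0.004 -0.001 -0.097] [ 0.001 -0.001 -0.   ]
t 3.0167 [536.591 298.054  20.988] F [-0.689 -0.527 -0.082] op 0.41725601366229226 q1,q6 [0.466 0.536]
[-0.281  0.164 -0.097] [ 0.001 -0.002  1.509]
```

Emit:
{"op": "carry_out", "data": {
  "squeeze": 40,
  "rows": [
    {"rot": [0,0,0],"dp": [0,0,0],"jaw": 1},
    {"rot": [0,0,0],"dp": [0,0,0],"jaw": 1},
    {"rot": [0,0,0],"dp": [0,0,0],"jaw": 1},
    {"rot": [0,0,0],"dp": [0,0,0],"jaw": 1},
    {"rot": [0,0,0],"dp": [0,0,0],"jaw": 1},
    {"rot": [0,0,0],"dp": [0,0,0],"jaw": 1},
    {"rot": [0,0,0],"dp": [0,0,0],"jaw": 1},
    {"rot": [0,0,0],"dp": [0,0,0],"jaw": 1},
    {"rot": [0,0,0],"dp": [0,0,-0.03],"jaw": 1},
    {"rot": [0,0,0],"dp": [0,0,-0.06],"jaw": 1},
    {"rot": [0,0,0],"dp": [0,0,-0.09],"jaw": 1},
    {"rot": [0,0,0],"dp": [0,0,-0.1],"jaw": 1}
  ]
}}

```text
time: 4.02
eef_pos: [538.3, 299.0, 124.2]
eef_rot: [2.297, 2.141, 0.01]
wrist_force: [1.4, 1.8, -1.5]
opening: 0.154
```

```bash
python3 g.py 680 6 118 -0.5
```

```text
t 4.0167 [538.283 299.029 124.242] F [ 1.38   1.752 -1.515] op 0.15432805903767602 q1,q6 [0.467 0.537]
[-0.282  0.162  0.006] [ 0.002 -0.007  1.509]
```

Emit:
{"op": "carry_out", "data": {
  "rows": [
    {"rot": [0,0,0.126],"dp": [-0.024,0.014,0],"jaw": 1},
    {"rot": [0,0,0.251],"dp": [-0.047,0.027,0],"jaw": 1},
    {"rot": [0,0,0.377],"dp": [-0.07,0.04,0],"jaw": 1},
    {"rot": [0,0,0.5],"dp": [-0.094,0.054,0],"jaw": 1},
    {"rot": [0,0,0.62],"dp": [-0.118,0.068,0],"jaw": 1},
    {"rot": [0,0,0.745],"dp": [-0.141,0.081,0],"jaw": 1},
    {"rot": [0,0,0.87],"dp": [-0.164,0.094,0],"jaw": 1},
    {"rot": [0,0,0.99],"dp": [-0.188,0.108,0],"jaw": 1},
    {"rot": [0,0,1.115],"dp": [-0.211,0.121,0],"jaw": 1},
    {"rot": [0,0,1.24],"dp": [-0.235,0.135,0],"jaw": 1},
    {"rot": [0,0,1.36],"dp": [-0.258,0.148,0],"jaw": 1},
    {"rot": [0,0,1.47],"dp": [-0.275,0.158,0],"jaw": 1}
  ]
}}

```text
time: 5.02
eef_pos: [674.3, 10.3, 118.1]
eef_rot: [3.141, 0.038, -0.003]
wrist_force: [0.2, -0.1, -2.8]
opening: 0.154
```

Emit:
{"op": "carry_out", "data": {
  "rows": [
    {"rot": [0,0,0],"dp": [0,0,0],"jaw": 1},
    {"rot": [0,0,0],"dp": [0,0,0],"jaw": 1},
    {"rot": [0,0,0],"dp": [0,0,0],"jaw": 1}
  ]
}}

```text
time: 5.27
eef_pos: [673.3, 12.9, 118.5]
eef_rot: [-3.141, -0.05, 0.004]
wrist_force: [-0.6, 0.8, -2.4]
opening: 0.158
```

```bash
python3 g.py 680 6 21 -0.3; python3 - <<'E'
from h import *
im,d,K,T=cap('top');W=cloud(d,K,T);X,Y,Z=W[...,0],W[...,1],W[...,2]
save('tray1.png',im,(200,100,400,260),3.5)
m=(X>560)&(X<800)&(np.abs(Y)<200)&(Z>92)&(Z<125);p=W[m];print(cv2.minAreaRect(p[:,:2].astype(np.float32)),np.median(p[:,2]))
E
```

```text
t 5.2667 [673.289  12.867 118.468] F [-0.637  0.812 -2.38 ] op 0.1578114108623904 q1,q6 [-0.018  1.52 ]
[0.007 0.007 0.097] [-0.001  0.002  0.037]
((655.2391967773438, 99.15440368652344), (101.4720458984375, 75.1633071899414), 1.3014570474624634) 103.67596798197667
```

View pics/tray1.png

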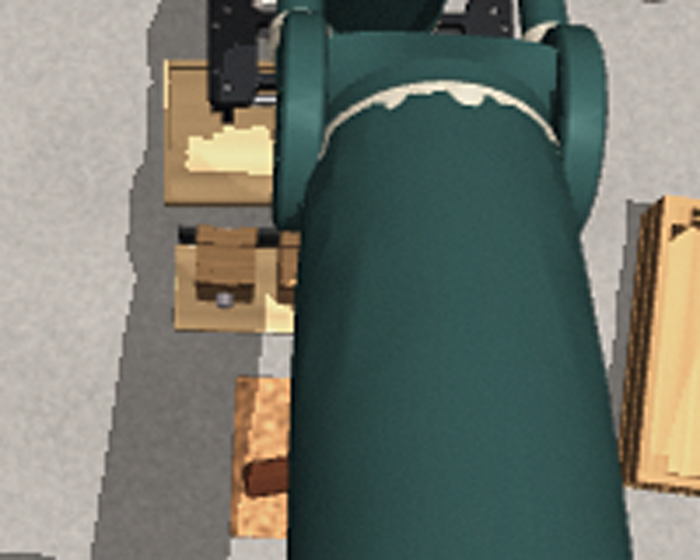

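Emit:
{"op": "carry_out", "data": {
  "rows": [
    {"rot": [0,0,0.037],"dp": [0.007,0.007,0.02],"jaw": 1},
    {"rot": [0,0,0.037],"dp": [0.007,0.007,0.045],"jaw": 1},
    {"rot": [0,0,0.037],"dp": [0.007,0.007,0.07],"jaw": 1},
    {"rot": [0,0,0.037],"dp": [0.007,0.007,0.085],"jaw": 1},
    {"rot": [0,0,0.037],"dp": [0.007,0.007,0.092],"jaw": 1},
    {"rot": [0,0,0.037],"dp": [0.007,0.007,0.097],"jaw": 1},
    {"rot": [0,0,0.037],"dp": [0.007,0.007,0.097],"jaw": 1},
    {"rot": [0,0,0.037],"dp": [0.007,0.007,0.097],"jaw": 1}
  ]
}}

```text
time: 5.98
eef_pos: [682.5, 6.0, 24.0]
eef_rot: [3.142, -0.009, 0.003]
wrist_force: [-0.7, -0.2, -1.5]
opening: 0.155
```

```bash
python3 - <<'E'
from h import *
o=get_obs();print(o['eef_pos'],o['wrist_force'])
im,d,K,T=cap('top');W=cloud(d,K,T);X,Y,Z=W[...,0],W[...,1],W[...,2]
m=(X>608)&(X<800)&(Y>20)&(Y<200)&(Z>3)&(Z<20);p=W[m];print(cv2.minAreaRect(p[:,:2].astype(np.float32)),np.percentile(p,[1,99],axis=0))
E
```

```text
[682.451   5.974  23.997] [-0.725 -0.246 -1.511]
((705.4254150390625, 123.06484985351562), (190.49847412109375, 163.62818908691406), 3.111952543258667) [[617.459  53.387   3.06 ]
 [795.77  195.491  18.419]]
```

Emit:
{"op": "carry_out", "data": {
  "rows": [
    {"rot": [0,0,0],"dp": [-0.003,0,0.001],"jaw": 1},
    {"rot": [0,0,0],"dp": [-0.003,0,0.003],"jaw": 1},
    {"rot": [0,0,0],"dp": [-0.003,0,0.003],"jaw": -1},
    {"rot": [0,0,0],"dp": [-0.003,0,0.003],"jaw": -1},
    {"rot": [0,0,0],"dp": [-0.003,0,0.003],"jaw": -1},
    {"rot": [0,0,0],"dp": [-0.003,0,0.003],"jaw": -1},
    {"rot": [0,0,0],"dp": [-0.003,0,0.003],"jaw": -1},
    {"rot": [0,0,0],"dp": [-0.003,0,0.003],"jaw": -1},
    {"rot": [0,0,0],"dp": [-0.003,0,-0.03],"jaw": -1},
    {"rot": [0,0,0],"dp": [-0.003,0,-0.07],"jaw": -1},
    {"rot": [0,0,0],"dp": [-0.003,0,-0.11],"jaw": -1},
    {"rot": [0,0,0],"dp": [-0.003,0,-0.14],"jaw": -1}
  ]
}}

```text
time: 7.03
eef_pos: [679.6, 5.7, 166.4]
eef_rot: [3.142, -0.01, 0.005]
wrist_force: [1.8, 0.2, 0.0]
opening: 0.886
```

```bash
python3 g.py 440 200 160 101
```

```text
t 7.0333 [679.595   5.674 166.358] F [1.765 0.194 0.03 ] op 0.8861177316251504 q1,q6 [-0.028  1.549]
[-0.241 -0.193  0.006] [ 0.003 -0.002 -1.769]
```

Emit:
{"op": "carry_out", "data": {
  "rows": [
    {"rot": [0,0,-0.12],"dp": [-0.241,-0.193,0],"jaw": -1},
    {"rot": [0,0,-0.24],"dp": [-0.241,-0.193,0],"jaw": -1},
    {"rot": [0,0,-0.36],"dp": [-0.241,-0.193,0],"jaw": -1},
    {"rot": [0,0,-0.48],"dp": [-0.241,-0.193,0],"jaw": -1},
    {"rot": [0,0,-0.6],"dp": [-0.241,-0.193,0],"jaw": -1},
    {"rot": [0,0,-0.72],"dp": [-0.241,-0.193,0],"jaw": -1},
    {"rot": [0,0,-0.84],"dp": [-0.241,-0.193,0],"jaw": -1},
    {"rot": [0,0,-0.96],"dp": [-0.241,-0.193,0],"jaw": -1},
    {"rot": [0,0,-1.08],"dp": [-0.241,-0.193,0],"jaw": -1},
    {"rot": [0,0,-1.2],"dp": [-0.241,-0.193,0],"jaw": -1},
    {"rot": [0,0,-1.32],"dp": [-0.241,-0.193,0],"jaw": -1},
    {"rot": [0,0,-1.44],"dp": [-0.241,-0.193,0],"jaw": -1}
  ]
}}

```text
time: 8.03
eef_pos: [438.6, 200.5, 163.2]
eef_rot: [2.361, 2.072, 0.001]
wrist_force: [-0.4, -0.1, 0.2]
opening: 1.0
```

```bash
python3 - <<'E'
from h import *
im,d,K,T=cap('top');W=cloud(d,K,T);X,Y,Z=W[...,0],W[...,1],W[...,2]
save('t2.png',im,(200,100,400,260),3.5); np.savez('t2.npz',im=im,d=d,K=K,T=T)
m=(X>606)&(X<730)&(Y>-160)&(Y<160)&(Z>3)&(Z<60);p=W[m];print('tray',cv2.minAreaRect(p[:,:2].astype(np.float32)),np.median(p[:,2]))
m=(Z>20)&(Z<35)&(X>380)&(X<510)&(Y>-130)&(Y<110);print('punch',cv2.minAreaRect(W[m][:,:2].astype(np.float32)))
E
python3 g.py 440 0 100 101
```

```text
tray ((668.6025390625, 0.0291900634765625), (319.11993408203125, 121.87981414794922), 89.74177551269531) 5.471611899467234
punch ((437.9609375, -10.709266662597656), (24.121337890625, 174.4954071044922), 11.199061393737793)
t 8.0833 [438.609 200.366 163.111] F [ 0.159  0.356 -0.146] op 1.004385418761354 q1,q6 [0.377 0.502]
[-0.199  0.026  0.063] [ 0.    -0.    -0.317]
```

View pics/t2.png

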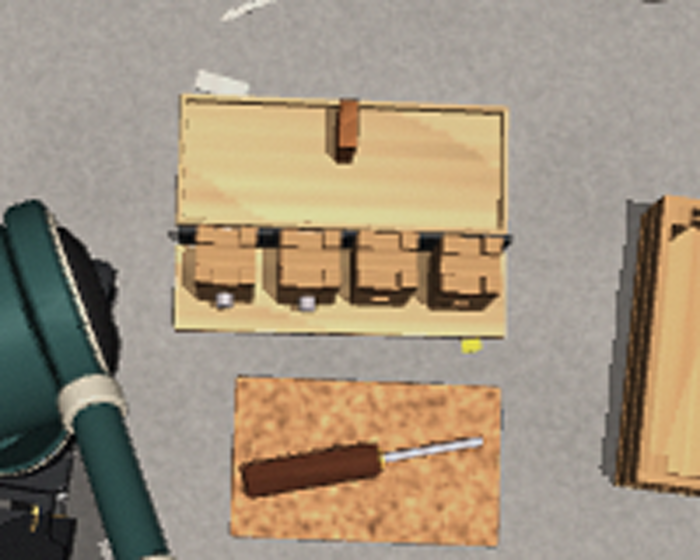

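Emit:
{"op": "carry_out", "data": {
  "rows": [
    {"rot": [0,0,-0.12],"dp": [-0.04,0.005,0.01],"jaw": -1},
    {"rot": [0,0,-0.24],"dp": [-0.08,0.01,0.02],"jaw": -1},
    {"rot": [0,0,-0.317],"dp": [-0.12,0.016,0.03],"jaw": -1},
    {"rot": [0,0,-0.317],"dp": [-0.16,0.021,0.04],"jaw": -1},
    {"rot": [0,0,-0.317],"dp": [-0.199,0.027,0.063],"jaw": -1},
    {"rot": [0,0,-0.317],"dp": [-0.199,0.028,0.063],"jaw": -1},
    {"rot": [0,0,-0.317],"dp": [-0.199,0.028,0.063],"jaw": -1},
    {"rot": [0,0,-0.317],"dp": [-0.199,0.028,0.063],"jaw": -1}
  ]
}}

```text
time: 8.75
eef_pos: [439.1, -1.3, 99.7]
eef_rot: [-2.017, -2.407, 0.0]
wrist_force: [0.4, 0.0, 0.4]
opening: 1.004
```

```bash
python3 - <<'E'
from h import *
z=np.load('t2.npz');K,T=z['K'],z['T']
for p in [(182,96),(508,108)]: print('tray far corner',pix(p[0]/3.5+200,p[1]/3.5+100,12,K,T))
im,d,K,T=cap('wrist');save('w1.png',im,s=1.2);np.savez('w1.npz',im=im,d=d,K=K,T=T)
E
python3 g.py 437 0 9 101
```

```text
tray far corner [712.209 128.892  12.   ]
tray far corner [ 711.709 -119.998   12.   ]
t 8.8 [439.683  -0.617 100.299] F [-0.368 -0.039 -0.121] op 1.001620368936628 q1,q6 [-0.058 -0.236]
[ 0.001 -0.003  0.091] [ 0.    -0.    -0.014]
```

View pics/w1.png

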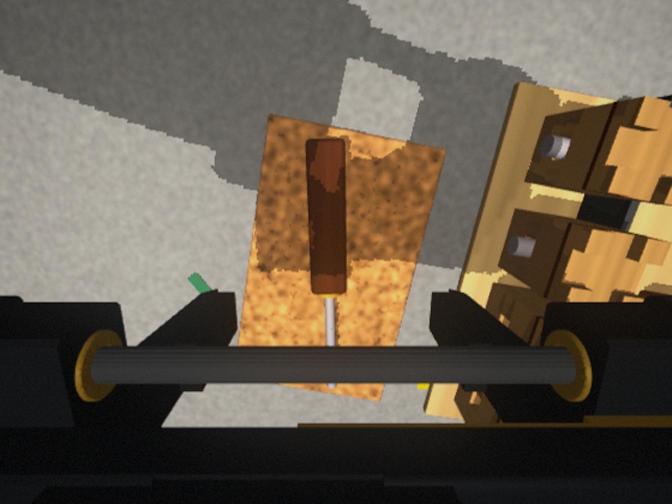

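```bash
python3 - <<'E'
from h import *
z=np.load('w1.npz');K,T=z['K'],z['T']
f=lambda u,v,h:pix(u/1.2,v/1.2,h,K,T)
a=f(328,294,29);b=f(326,139,29);print('front',a,'butt',b,np.linalg.norm(a-b),np.degrees(np.arctan2(*(a-b)[[1,0]])))
u=(a-b)/np.linalg.norm(a-b);print('origin',a-25*u)
c=f(332,386,17);print('tip',c,c-103*u)
for p in [(556,146),(521,245)]: print('pin',f(*p,36))
E
```

```text
front [441.231 -21.997  29.   ] butt [423.209  74.526  29.   ] 98.19123850207608 -79.42397347905305
origin [436.642   2.578  29.   ]
tip [457.693 -99.744  17.   ] [438.789   1.506  17.   ]
pin [554.379  93.605  36.   ]
pin [552.941  33.738  36.   ]
```

Emit:
{"op": "carry_out", "data": {
  "squeeze": 45,
  "rows": [
    {"rot": [0,0,-0.01],"dp": [0.002,-0.002,0.035],"jaw": -1},
    {"rot": [0,0,-0.01],"dp": [0.002,-0.002,0.07],"jaw": -1},
    {"rot": [0,0,-0.01],"dp": [0.002,-0.002,0.091],"jaw": -1},
    {"rot": [0,0,-0.01],"dp": [0.002,-0.002,0.091],"jaw": 0},
    {"rot": [0,0,-0.01],"dp": [0.002,-0.002,0.091],"jaw": 0.5},
    {"rot": [0,0,-0.01],"dp": [0.002,-0.002,0.091],"jaw": 1},
    {"rot": [0,0,-0.01],"dp": [0.002,-0.002,0.091],"jaw": 1},
    {"rot": [0,0,-0.01],"dp": [0.002,-0.002,0.091],"jaw": 1},
    {"rot": [0,0,-0.01],"dp": [0.002,-0.002,0.091],"jaw": 1},
    {"rot": [0,0,-0.01],"dp": [0.002,-0.002,0.091],"jaw": 1},
    {"rot": [0,0,-0.01],"dp": [0.002,-0.002,0.091],"jaw": 1},
    {"rot": [0,0,-0.01],"dp": [0.002,-0.002,0.091],"jaw": 1}
  ]
}}

```text
time: 9.8
eef_pos: [437.1, 0.8, 9.1]
eef_rot: [2.001, 2.422, 0.0]
wrist_force: [-0.3, 0.7, -0.2]
opening: 0.345
```

Emit:
{"op": "carry_out", "data": {
  "rows": [
    {"rot": [0,0,0],"dp": [0,0,0],"jaw": 1},
    {"rot": [0,0,0],"dp": [0,0,0],"jaw": 1},
    {"rot": [0,0,0],"dp": [0,0,0],"jaw": 1},
    {"rot": [0,0,0],"dp": [0,0,0],"jaw": 1},
    {"rot": [0,0,0],"dp": [0,0,0],"jaw": 1}
  ]
}}

```text
time: 10.22
eef_pos: [436.9, 0.7, 9.0]
eef_rot: [-2.001, -2.422, 0.0]
wrist_force: [-1.9, 0.2, 2.5]
opening: 0.266
```

```bash
python3 - <<'E'
from h import *
from rig import eyes
for i in range(3):
    o=get_obs();print(o['eef_pos'],o['opening'],o['wrist_force']);eyes.capture('wrist')
E
python3 g.py 380 92 100 180.3
```

```text
[436.92    0.738   8.98 ] 0.26627800194274753 [-1.892  0.221  2.52 ]
[436.925   0.737   8.984] 0.27068164686068474 [-1.83  -0.707  3.682]
[436.926   0.737   8.988] 0.26782369522417665 [-2.345 -0.16   3.006]
t 10.3667 [436.908   0.731   8.975] F [-1.665 -0.858  4.065] op 0.26852176005902345 q1,q6 [-0.055 -0.245]
[ 0.1   -0.039 -0.091] [-0.    -0.    -1.386]
```

```bash
python3 g.py 418 93 109 180
```

```text
t 10.3667 [436.908   0.731   8.975] F [-1.665 -0.858  4.065] op 0.26852176005902345 q1,q6 [-0.055 -0.245]
[ 0.094 -0.001 -0.1  ] [-0.    -0.    -1.381]
```

Emit:
{"op": "carry_out", "data": {
  "rows": [
    {"rot": [0,0,0],"dp": [0,0,-0.01],"jaw": 1},
    {"rot": [0,0,0],"dp": [0,0,-0.035],"jaw": 1},
    {"rot": [0,0,0],"dp": [0,0,-0.07],"jaw": 1},
    {"rot": [0,0,-0.12],"dp": [0.01,0,-0.1],"jaw": 1},
    {"rot": [0,0,-0.24],"dp": [0.02,0,-0.1],"jaw": 1},
    {"rot": [0,0,-0.36],"dp": [0.03,0,-0.1],"jaw": 1},
    {"rot": [0,0,-0.48],"dp": [0.04,0,-0.1],"jaw": 1},
    {"rot": [0,0,-0.6],"dp": [0.05,0,-0.1],"jaw": 1},
    {"rot": [0,0,-0.72],"dp": [0.06,0,-0.1],"jaw": 1},
    {"rot": [0,0,-0.84],"dp": [0.07,0,-0.1],"jaw": 1},
    {"rot": [0,0,-0.96],"dp": [0.08,0,-0.1],"jaw": 1},
    {"rot": [0,0,-1.08],"dp": [0.094,0,-0.1],"jaw": 1}
  ]
}}

```text
time: 11.37
eef_pos: [419.3, 93.4, 109.4]
eef_rot: [0.462, 3.107, 0.0]
wrist_force: [0.2, 0.3, -0.4]
opening: 0.268
```

```bash
python3 g.py 418 93 40 180
```

```text
t 11.3667 [419.275  93.437 109.358] F [ 0.242  0.319 -0.352] op 0.26797292965821834 q1,q6 [ 0.161 -1.114]
[ 0.001 -0.001  0.069] [ 0.     0.001 -0.295]
```

Emit:
{"op": "carry_out", "data": {
  "rows": [
    {"rot": [0,0,-0.12],"dp": [0.001,-0.001,0],"jaw": 1},
    {"rot": [0,0,-0.24],"dp": [0.001,-0.001,0],"jaw": 1},
    {"rot": [0,0,-0.295],"dp": [0.001,-0.001,0.02],"jaw": 1},
    {"rot": [0,0,-0.295],"dp": [0.001,-0.001,0.05],"jaw": 1},
    {"rot": [0,0,-0.295],"dp": [0.001,-0.001,0.075],"jaw": 1},
    {"rot": [0,0,-0.295],"dp": [0.001,-0.001,0.081],"jaw": 1},
    {"rot": [0,0,-0.295],"dp": [0.001,-0.001,0.081],"jaw": 1},
    {"rot": [0,0,-0.295],"dp": [0.001,-0.001,0.081],"jaw": 1}
  ]
}}

```text
time: 12.03
eef_pos: [418.3, 92.6, 28.5]
eef_rot: [-0.009, -3.142, -0.0]
wrist_force: [0.1, -0.3, -0.7]
opening: 0.272
```

```bash
python3 g.py 418 93 28 180; python3 - <<'E'
from h import *
im,d,K,T=cap('scene');save('s2.png',im,(200,160,330,270),6);np.savez('s2.npz',im=im,d=d,K=K,T=T)
im,d,K,T=cap('top');save('t3.png',im,(235,160,335,240),7);np.savez('t3.npz',im=im,d=d,K=K,T=T)
im,d,K,T=cap('wrist');save('w3.png',im,s=1.2);np.savez('w3.npz',im=im,d=d,K=K,T=T)
E
```

```text
t 12.0333 [418.311  92.553  28.474] F [ 0.073 -0.31  -0.73 ] op 0.27191178253858417 q1,q6 [ 0.16  -1.405]
[0. 0. 0.] [ 0.    -0.    -0.006]
```

View pics/w3.png

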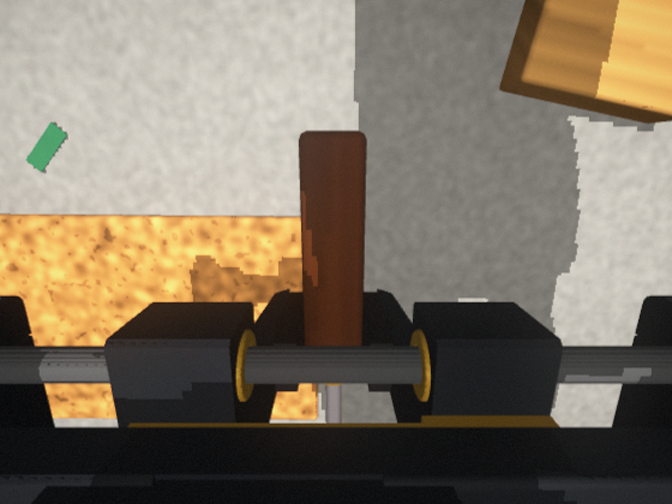

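View pics/s2.png

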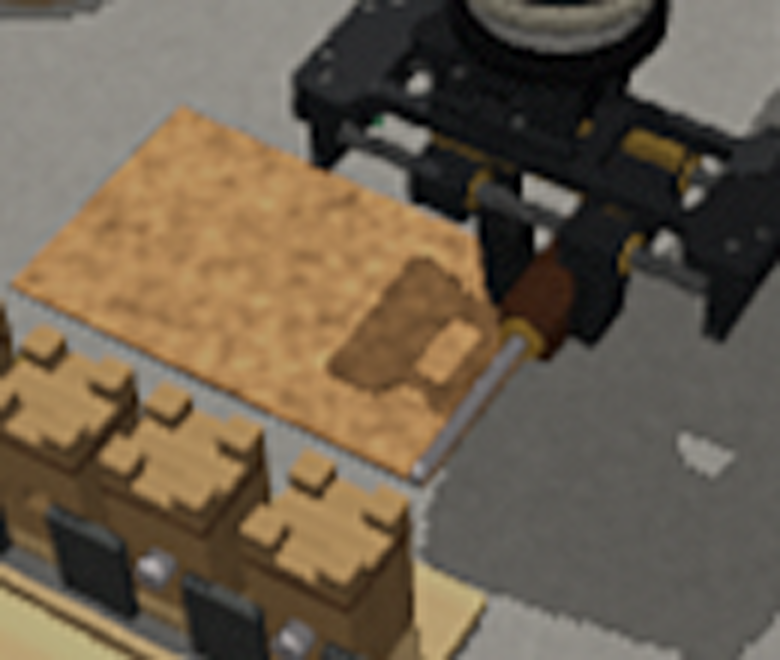

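```bash
python3 - <<'E'
from h import *
z=np.load('s2.npz');K,T=z['K'],z['T'];W=cloud(z['d'],K,T)
f=lambda u,v:(u/6+200-.4,v/6+160-.4)
for n,p in [('tip',(420,472)),('rodbase',(518,345)),('pin4',(297,638)),('pin3',(157,567))]:
    u,v=f(*p);print(n,pix(u,v,36,K,T)); c=W[int(round(v))-1:int(round(v))+2,int(round(u))-1:int(round(u))+2].reshape(-1,3);print(c[:9:2].round(0).tolist())
E
```

```text
tip [517.008  92.383  36.   ]
[[516.0, 90.0, 38.0], [514.0, 95.0, 39.0], [519.0, 95.0, 40.0], [520.0, 93.0, 38.0], [496.0, 82.0, 2.0]]
rodbase [446.973  93.316  36.   ]
[[449.0, 92.0, 41.0], [445.0, 95.0, 39.0], [448.0, 94.0, 38.0], [452.0, 94.0, 39.0], [444.0, 95.0, 31.0]]
pin4 [599.168  92.797  36.   ]
[[601.0, 92.0, 42.0], [600.0, 96.0, 42.0], [601.0, 94.0, 40.0], [605.0, 95.0, 42.0], [602.0, 97.0, 40.0]]
pin3 [599.182  33.77   36.   ]
[[601.0, 34.0, 43.0], [598.0, 37.0, 42.0], [601.0, 36.0, 40.0], [603.0, 35.0, 39.0], [602.0, 39.0, 39.0]]
```

View pics/t3.png

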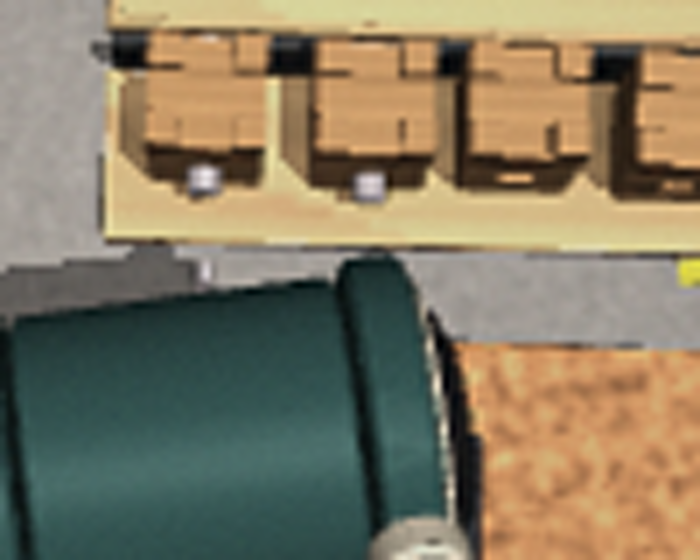

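Emit:
{"op": "carry_out", "data": {
  "rows": [
    {"rot": [0,0,-0.006],"dp": [-0.01,0,0],"jaw": 1},
    {"rot": [0,0,-0.006],"dp": [-0.018,0,0],"jaw": 1},
    {"rot": [0,0,-0.006],"dp": [-0.022,0,0],"jaw": 1},
    {"rot": [0,0,-0.006],"dp": [-0.026,0,0],"jaw": 1},
    {"rot": [0,0,-0.006],"dp": [-0.03,0,0],"jaw": 1},
    {"rot": [0,0,-0.006],"dp": [-0.034,0,0],"jaw": 1},
    {"rot": [0,0,-0.006],"dp": [-0.038,0,0],"jaw": 1}
  ]
}}

```text
time: 12.77
eef_pos: [454.5, 92.1, 27.3]
eef_rot: [0.0, -3.138, 0.001]
wrist_force: [-5.0, -0.1, 1.8]
opening: 0.268
```

```bash
python3 g.py 512 93.3 28 180;  python3 - <<'E'
from h import *
im,d,K,T=cap('scene');save('s3.png',im,(200,190,290,270),7)
E
```

```text
t 12.7667 [454.501  92.063  27.26 ] F [-5.026 -0.055  1.797] op 0.2683747411244308 q1,q6 [ 0.146 -1.425]
[-0.057  0.001 -0.001] [-0.    -0.004  0.   ]
```

View pics/s3.png

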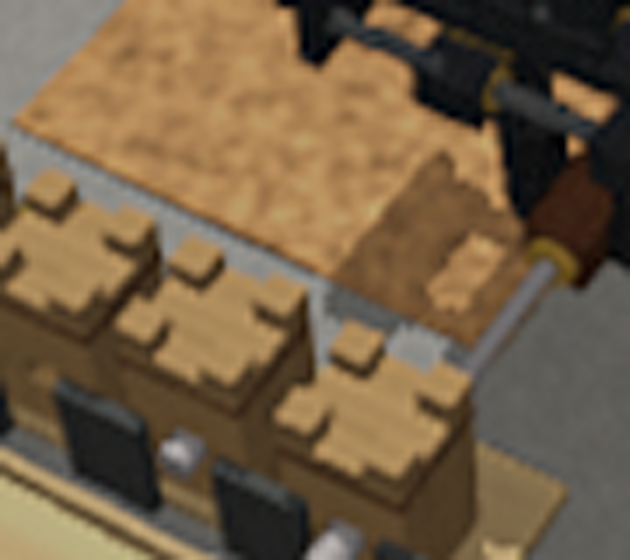

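Emit:
{"op": "carry_out", "data": {
  "rows": [
    {"rot": [0,0,0],"dp": [-0.005,0.001,-0.0005],"jaw": 1},
    {"rot": [0,0,0],"dp": [-0.01,0.001,-0.0005],"jaw": 1},
    {"rot": [0,0,0],"dp": [-0.015,0.001,-0.0005],"jaw": 1},
    {"rot": [0,0,0],"dp": [-0.02,0.001,-0.0005],"jaw": 1},
    {"rot": [0,0,0],"dp": [-0.025,0.001,-0.0005],"jaw": 1},
    {"rot": [0,0,0],"dp": [-0.03,0.001,-0.0005],"jaw": 1},
    {"rot": [0,0,0],"dp": [-0.035,0.001,-0.0005],"jaw": 1},
    {"rot": [0,0,0],"dp": [-0.04,0.001,-0.0005],"jaw": 1},
    {"rot": [0,0,0],"dp": [-0.045,0.001,-0.0005],"jaw": 1},
    {"rot": [0,0,0],"dp": [-0.05,0.001,-0.0005],"jaw": 1},
    {"rot": [0,0,0],"dp": [-0.054,0.001,-0.0005],"jaw": 1},
    {"rot": [0,0,0],"dp": [-0.058,0.001,-0.0005],"jaw": 1}
  ]
}}

```text
time: 13.82
eef_pos: [515.2, 93.4, 28.7]
eef_rot: [-0.001, 3.14, 0.0]
wrist_force: [-0.0, -0.0, -1.2]
opening: 0.266
```

```bash
python3 g.py 418 93.3 28 180;  python3 - <<'E'
from h import *
im,d,K,T=cap('scene');save('s4.png',im,(190,190,290,270),7)
E
```

```text
t 13.8167 [515.172  93.436  28.745] F [-0.023 -0.026 -1.17 ] op 0.265912656886251 q1,q6 [ 0.132 -1.439]
[ 0.097 -0.     0.001] [0.    0.001 0.   ]
```

View pics/s4.png

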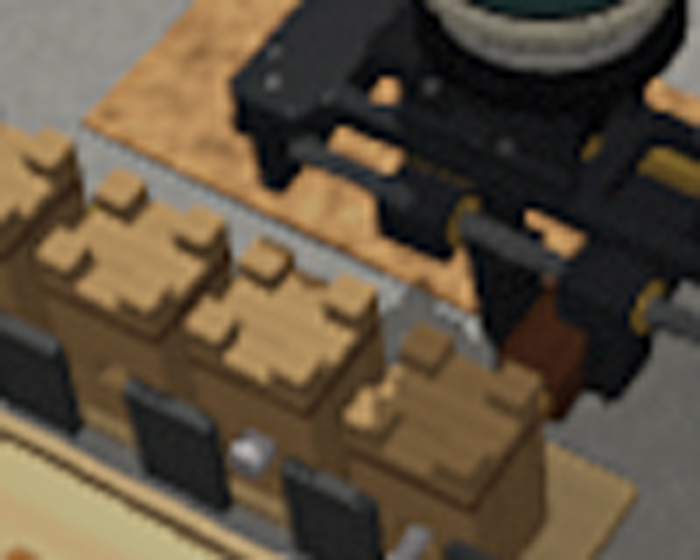

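Emit:
{"op": "carry_out", "data": {
  "rows": [
    {"rot": [0,0,0],"dp": [0.02,0,0],"jaw": 1},
    {"rot": [0,0,0],"dp": [0.045,0,0],"jaw": 1},
    {"rot": [0,0,0],"dp": [0.075,0,0],"jaw": 1},
    {"rot": [0,0,0],"dp": [0.097,0,0],"jaw": 1},
    {"rot": [0,0,0],"dp": [0.097,0,0],"jaw": 1},
    {"rot": [0,0,0],"dp": [0.097,-0.03,0],"jaw": 1},
    {"rot": [0,0,0],"dp": [0.097,-0.0597,0],"jaw": 1},
    {"rot": [0,0,0],"dp": [0.097,-0.0597,0],"jaw": 1},
    {"rot": [0,0,0],"dp": [0.097,-0.0597,0],"jaw": 1},
    {"rot": [0,0,0],"dp": [0.097,-0.0597,0],"jaw": 1}
  ]
}}

```text
time: 14.7
eef_pos: [417.8, 33.7, 28.7]
eef_rot: [0.002, 3.141, 0.001]
wrist_force: [-0.1, 0.3, -0.5]
opening: 0.268
```

```bash
python3 g.py 418 33.6 28.3 180;  python3 - <<'E'
from h import *
im,d,K,T=cap('scene');a=im[160:260,200:320]
im2,d2,K2,T2=cap('top');b=im2[120:230,230:350]
a=cv2.resize(a,(390,325));b=cv2.resize(b,(390,358));a=cv2.copyMakeBorder(a,0,33,0,0,cv2.BORDER_CONSTANT)
save('m5.png',np.hstack([a,b]))
E
```

```text
t 14.7 [417.773  33.651  28.687] F [-0.114  0.252 -0.516] op 0.26795327346516246 q1,q6 [ 0.021 -1.55 ]
[-0. -0.  0.] [ 0.     0.001 -0.001]
```

View pics/m5.png

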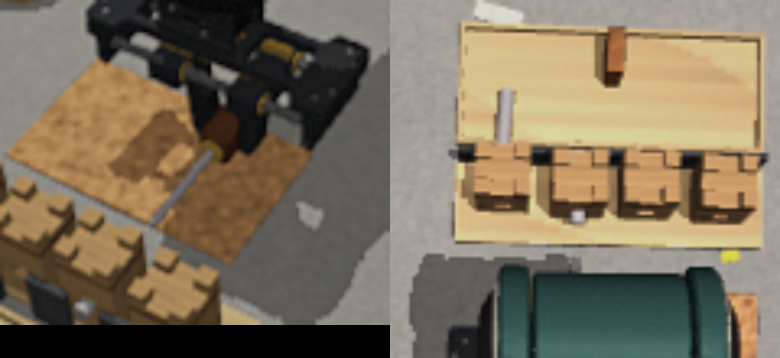

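```bash
python3 - <<'E'
from h import *
im,d,K,T=cap('top');W=cloud(d,K,T)
for v in range(92,146,5):
    uu,vv=505/3.25-120+230, v/3.254+120
    u=int(round((505-390)/3.25+230)); v2=int(round(vv)); print(u,v2,W[v2,u].round(1),im[v2,u])
E
```

```text
265 148 [655.9  92.8  17.2] [186 177 180]
265 150 [650.7  92.7  16.2] [187 176 179]
265 151 [647.5  92.6  18.1] [191 180 182]
265 153 [641.   92.4  22.3] [192 180 183]
265 154 [639.1  92.4  19.3] [192 181 183]
265 156 [633.6  92.2  19.9] [193 183 185]
265 157 [630.7  92.2  20.9] [192 181 183]
265 159 [624.7  92.   23.2] [192 181 184]
265 161 [619.7  91.9  22. ] [191 181 183]
265 162 [616.5  91.8  23.9] [188 178 181]
265 164 [598.4  91.4  75.6] [208 167 124]
```

Emit:
{"op": "carry_out", "data": {
  "rows": [
    {"rot": [0,0,0],"dp": [-0.012,0,0.0003],"jaw": 1},
    {"rot": [0,0,0],"dp": [-0.022,0,0.0003],"jaw": 1},
    {"rot": [0,0,0],"dp": [-0.026,0,0.0003],"jaw": 1},
    {"rot": [0,0,0],"dp": [-0.03,0,0.0003],"jaw": 1},
    {"rot": [0,0,0],"dp": [-0.034,0,0.0003],"jaw": 1},
    {"rot": [0,0,0],"dp": [-0.038,0,0.0003],"jaw": 1},
    {"rot": [0,0,0],"dp": [-0.042,0,0.0003],"jaw": 1},
    {"rot": [0,0,0],"dp": [-0.045,0,0.0003],"jaw": 1}
  ]
}}

```text
time: 15.52
eef_pos: [460.7, 33.7, 27.4]
eef_rot: [0.001, -3.138, -0.0]
wrist_force: [-5.1, 0.5, 0.6]
opening: 0.268
```

```bash
python3 g.py 522 33.6 28.3 180
```

```text
t 15.5167 [460.663  33.668  27.436] F [-5.122  0.514  0.623] op 0.26795053453998735 q1,q6 [ 0.019 -1.552]
[-0.061 -0.    -0.001] [ 0.    -0.004  0.   ]
```

Emit:
{"op": "carry_out", "data": {
  "rows": [
    {"rot": [0,0,0],"dp": [-0.005,0,-0.0005],"jaw": 1},
    {"rot": [0,0,0],"dp": [-0.01,0,-0.0005],"jaw": 1},
    {"rot": [0,0,0],"dp": [-0.015,0,-0.0005],"jaw": 1},
    {"rot": [0,0,0],"dp": [-0.02,0,-0.0005],"jaw": 1},
    {"rot": [0,0,0],"dp": [-0.026,0,-0.0005],"jaw": 1},
    {"rot": [0,0,0],"dp": [-0.032,0,-0.0005],"jaw": 1},
    {"rot": [0,0,0],"dp": [-0.038,0,-0.0005],"jaw": 1},
    {"rot": [0,0,0],"dp": [-0.044,0,-0.0005],"jaw": 1},
    {"rot": [0,0,0],"dp": [-0.05,0,-0.0005],"jaw": 1},
    {"rot": [0,0,0],"dp": [-0.056,0,-0.0005],"jaw": 1},
    {"rot": [0,0,0],"dp": [-0.061,0,-0.0005],"jaw": 1},
    {"rot": [0,0,0],"dp": [-0.061,0,-0.0005],"jaw": 1}
  ]
}}

```text
time: 16.52
eef_pos: [524.9, 33.5, 29.1]
eef_rot: [-0.0, 3.14, 0.0]
wrist_force: [-0.6, -0.6, -0.3]
opening: 0.27
```

Emit:
{"op": "carry_out", "data": {
  "rows": [
    {"rot": [0,0,0],"dp": [0.02,0,0],"jaw": 1},
    {"rot": [0,0,0],"dp": [0.05,0,0],"jaw": 1},
    {"rot": [0,0,0],"dp": [0.08,0,0],"jaw": 1},
    {"rot": [0,0,0],"dp": [0.104,0,0],"jaw": 1},
    {"rot": [0,0,0],"dp": [0.104,0,0],"jaw": 1}
  ]
}}

```text
time: 16.93
eef_pos: [412.3, 33.5, 26.8]
eef_rot: [0.001, -3.134, 0.0]
wrist_force: [-0.0, -0.0, -2.2]
opening: 0.266
```

```bash
python3 g.py 437 1 80 101; python3 - <<'E'
from h import *
im,d,K,T=cap('top');W=cloud(d,K,T)
X,Y,Z=W[...,0],W[...,1],W[...,2]
g=im.astype(int); m=(X>606)&(X<712)&(Y>-120)&(Y<130)&(g[...,0]-g[...,2]<25)&(g.mean(2)>120)&(Z<40)
n,l,s,c=cv2.connectedComponentsWithStats(m.astype(np.uint8))
for i in range(1,n):
    if s[i,4]>8: p=W[l==i];print(s[i],p.min(0),p.max(0))
a=im[120:230,230:350];save('t6.png',im,(230,120,350,230),5)
E
```

```text
t 16.9333 [412.304  33.535  26.788] F [-0.014 -0.047 -2.171] op 0.2658307545484595 q1,q6 [ 0.021 -1.55 ]
[-0.024 -0.033 -0.053] [-0.005 -0.006  1.379]
[263 147   5  17  63] [612.724  87.15   12.741] [659.132  97.355  28.551]
[286 147   6  17  61] [615.823  24.18   11.786] [660.181  36.967  27.491]
```

View pics/t6.png

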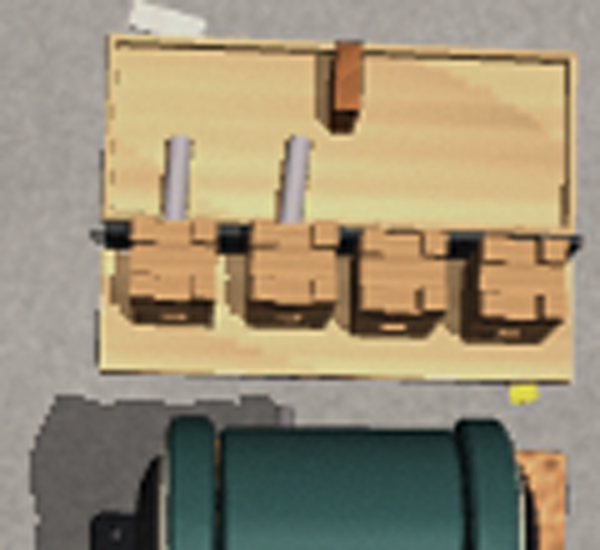

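Emit:
{"op": "carry_out", "data": {
  "rows": [
    {"rot": [0,0,0],"dp": [0,0,-0.03],"jaw": 1},
    {"rot": [0,0,0.06],"dp": [0,0,-0.06],"jaw": 1},
    {"rot": [0,0,0.18],"dp": [-0.005,-0.01,-0.06],"jaw": 1},
    {"rot": [0,0,0.3],"dp": [-0.01,-0.02,-0.06],"jaw": 1},
    {"rot": [0,0,0.42],"dp": [-0.015,-0.03,-0.06],"jaw": 1},
    {"rot": [0,0,0.54],"dp": [-0.02,-0.04,-0.06],"jaw": 1},
    {"rot": [0,0,0.66],"dp": [-0.026,-0.04,-0.06],"jaw": 1},
    {"rot": [0,0,0.78],"dp": [-0.026,-0.04,-0.06],"jaw": 1},
    {"rot": [0,0,0.9],"dp": [-0.026,-0.04,-0.06],"jaw": 1},
    {"rot": [0,0,1.02],"dp": [-0.026,-0.04,-0.06],"jaw": 1},
    {"rot": [0,0,1.14],"dp": [-0.026,-0.04,-0.06],"jaw": 1},
    {"rot": [0,0,1.26],"dp": [-0.026,-0.04,-0.06],"jaw": 1}
  ]
}}

```text
time: 17.98
eef_pos: [446.8, -6.7, 89.2]
eef_rot: [1.857, 2.532, 0.002]
wrist_force: [0.1, -0.1, -0.7]
opening: 0.273
```

Emit:
{"op": "carry_out", "data": {
  "rows": [
    {"rot": [0,0,0.12],"dp": [0,0,0],"jaw": 1},
    {"rot": [0,0,0.12],"dp": [0,0,0.02],"jaw": 1},
    {"rot": [0,0,0.12],"dp": [0,0,0.02],"jaw": 1},
    {"rot": [0,0,0.12],"dp": [0,0,0.02],"jaw": 1},
    {"rot": [0,0,0.12],"dp": [0,0,0.02],"jaw": 1}
  ]
}}

```text
time: 18.4
eef_pos: [445.7, -6.5, 69.0]
eef_rot: [1.999, 2.423, 0.0]
wrist_force: [0.2, 0.9, -1.2]
opening: 0.268
```

```bash
python3 g.py 438 -5 10.5 101
```

```text
t 18.4 [445.679  -6.509  69.007] F [ 0.239  0.937 -1.173] op 0.2684605483181824 q1,q6 [-0.07  -0.262]
[ 0.003 -0.007  0.059] [ 0.     0.    -0.001]
```

Emit:
{"op": "carry_out", "data": {
  "rows": [
    {"rot": [0,0,0],"dp": [0.003,-0.007,0.02],"jaw": 1},
    {"rot": [0,0,0],"dp": [0.003,-0.007,0.04],"jaw": 1},
    {"rot": [0,0,0],"dp": [0.003,-0.007,0.055],"jaw": 1},
    {"rot": [0,0,0],"dp": [0.003,-0.007,0.059],"jaw": 1},
    {"rot": [0,0,0],"dp": [0.003,-0.007,0.0595],"jaw": 1},
    {"rot": [0,0,0],"dp": [0.003,-0.007,0.0595],"jaw": -1},
    {"rot": [0,0,0],"dp": [0.003,-0.007,0.0595],"jaw": -1},
    {"rot": [0,0,0],"dp": [0.003,-0.007,0.0595],"jaw": -1},
    {"rot": [0,0,0],"dp": [0.003,-0.007,0.0595],"jaw": -1},
    {"rot": [0,0,0],"dp": [0.003,-0.007,0.04],"jaw": -1},
    {"rot": [0,0,0],"dp": [0.003,-0.007,0],"jaw": -1},
    {"rot": [0,0,0],"dp": [0.003,-0.007,-0.04],"jaw": -1}
  ]
}}

```text
time: 19.4
eef_pos: [435.6, -4.7, 108.4]
eef_rot: [-1.997, -2.42, 0.004]
wrist_force: [0.5, 0.5, -0.4]
opening: 0.776
```

```bash
python3 g.py 575 -81 130 0;python3 g.py 575 -81 130 90
```

```text
t 19.4 [435.573  -4.704 108.411] F [ 0.523  0.531 -0.393] op 0.7763559038526859 q1,q6 [-0.068 -0.259]
[-0.101  0.122 -0.022] [-0.004  0.003  1.762]
t 19.4 [435.573  -4.704 108.411] F [ 0.523  0.531 -0.393] op 0.7763559038526859 q1,q6 [-0.068 -0.259]
[-0.101  0.122 -0.022] [-0.005 -0.001  0.191]
```

Emit:
{"op": "carry_out", "data": {
  "rows": [
    {"rot": [0,0,0.1],"dp": [-0.02,0.025,-0.022],"jaw": -1},
    {"rot": [0,0,0.191],"dp": [-0.04,0.05,-0.022],"jaw": -1},
    {"rot": [0,0,0.191],"dp": [-0.06,0.075,-0.022],"jaw": -1},
    {"rot": [0,0,0.191],"dp": [-0.08,0.1,-0.022],"jaw": -1},
    {"rot": [0,0,0.191],"dp": [-0.101,0.122,-0.022],"jaw": -1},
    {"rot": [0,0,0.191],"dp": [-0.101,0.122,-0.022],"jaw": -1},
    {"rot": [0,0,0.191],"dp": [-0.101,0.122,-0.022],"jaw": -1}
  ]
}}

```text
time: 19.98
eef_pos: [577.6, -81.6, 130.7]
eef_rot: [2.223, 2.22, 0.0]
wrist_force: [-1.0, -0.2, -0.5]
opening: 0.999
```

```bash
python3 g.py 575 -80.5 51 90; python3 - <<'E'
from h import *
im,d,K,T=cap('scene');W=cloud(d,K,T)
X,Y,Z=W[...,0],W[...,1],W[...,2]
g=im.astype(int)
m=(Z>20)&(Z<34)&(X>380)&(X<500)&(Y>-130)&(Y<110);n,l,s,c=cv2.connectedComponentsWithStats(m.astype(np.uint8));i=1+np.argmax(s[1:,4]);p=W[l==i];print('punch handle',cv2.minAreaRect(p[:,:2].astype(np.float32)),p[:,2].max())
E
```

```text
t 19.9833 [577.59  -81.642 130.689] F [-1.015 -0.247 -0.512] op 0.9990036140368111 q1,q6 [-0.183 -0.182]
[ 0.001 -0.003  0.08 ] [ 0.    -0.    -0.001]
punch handle ((442.32220458984375, -17.46893310546875), (27.269508361816406, 177.71865844726562), 10.334701538085938) 33.19665465467017
```

Emit:
{"op": "carry_out", "data": {
  "squeeze": 30,
  "rows": [
    {"rot": [0,0,0],"dp": [0.001,-0.003,0.035],"jaw": -1},
    {"rot": [0,0,0],"dp": [0.001,-0.003,0.065],"jaw": -1},
    {"rot": [0,0,0],"dp": [0.001,-0.003,0.08],"jaw": -1},
    {"rot": [0,0,0],"dp": [0.001,-0.003,0.08],"jaw": 0.2},
    {"rot": [0,0,0],"dp": [0.001,-0.003,0.08],"jaw": 1},
    {"rot": [0,0,0],"dp": [0.001,-0.003,0.08],"jaw": 1},
    {"rot": [0,0,0],"dp": [0.001,-0.003,0.08],"jaw": 1},
    {"rot": [0,0,0],"dp": [0.001,-0.003,0.08],"jaw": 1},
    {"rot": [0,0,0],"dp": [0.001,-0.003,0.08],"jaw": 1},
    {"rot": [0,0,0],"dp": [0.001,-0.003,0.08],"jaw": 1},
    {"rot": [0,0,0],"dp": [0.001,-0.003,0.08],"jaw": 1},
    {"rot": [0,0,0],"dp": [0.001,-0.003,0.08],"jaw": 1}
  ]
}}

```text
time: 21.03
eef_pos: [574.1, -79.9, 51.4]
eef_rot: [2.221, 2.221, 0.001]
wrist_force: [-0.4, -0.0, 4.2]
opening: 0.447
```

Emit:
{"op": "carry_out", "data": {
  "rows": [
    {"rot": [0,0,0],"dp": [0,0,0],"jaw": 1},
    {"rot": [0,0,0],"dp": [0,0,-0.025],"jaw": 1},
    {"rot": [0,0,0],"dp": [0,0,-0.06],"jaw": 1},
    {"rot": [0,0,0],"dp": [0,0,-0.09],"jaw": 1},
    {"rot": [0,0,0],"dp": [0,0,-0.09],"jaw": 1}
  ]
}}

```text
time: 21.45
eef_pos: [577.8, -80.6, 147.1]
eef_rot: [2.215, 2.215, 0.01]
wrist_force: [1.6, -0.5, -0.2]
opening: 0.451
```

```bash
python3 g.py 563 -345 140 90; python3 g.py 563 -345 58 90
```

```text
t 21.45 [577.797 -80.627 147.128] F [ 1.616 -0.466 -0.175] op 0.4511861421234644 q1,q6 [-0.181 -0.181]
[-0.264 -0.015  0.007] [ 0.01   0.002 -0.   ]
t 21.45 [577.797 -80.627 147.128] F [ 1.616 -0.466 -0.175] op 0.4511861421234644 q1,q6 [-0.181 -0.181]
[-0.264 -0.016  0.089] [ 0.01   0.002 -0.   ]
```

Emit:
{"op": "carry_out", "data": {
  "rows": [
    {"rot": [0,0,0],"dp": [-0.03,-0.002,0],"jaw": 1},
    {"rot": [0,0,0],"dp": [-0.068,-0.004,0],"jaw": 1},
    {"rot": [0,0,0],"dp": [-0.106,-0.006,0],"jaw": 1},
    {"rot": [0,0,0],"dp": [-0.144,-0.008,0],"jaw": 1},
    {"rot": [0,0,0],"dp": [-0.182,-0.01,0],"jaw": 1},
    {"rot": [0,0,0],"dp": [-0.22,-0.012,0],"jaw": 1},
    {"rot": [0,0,0],"dp": [-0.25,-0.015,0],"jaw": 1},
    {"rot": [0,0,0],"dp": [-0.264,-0.015,0],"jaw": 1},
    {"rot": [0,0,0],"dp": [-0.264,-0.015,0],"jaw": 1},
    {"rot": [0,0,0],"dp": [-0.264,-0.015,0.035],"jaw": 1},
    {"rot": [0,0,0],"dp": [-0.264,-0.015,0.065],"jaw": 1},
    {"rot": [0,0,0],"dp": [-0.264,-0.015,0.08],"jaw": 1}
  ]
}}

```text
time: 22.45
eef_pos: [556.2, -340.7, 55.9]
eef_rot: [-2.216, -2.217, 0.001]
wrist_force: [-1.1, 0.9, -2.0]
opening: 0.455
```

Emit:
{"op": "carry_out", "data": {
  "rows": [
    {"rot": [0,0,0],"dp": [0,0,0],"jaw": 1},
    {"rot": [0,0,0],"dp": [0,0,0],"jaw": 1},
    {"rot": [0,0,0],"dp": [0,0,0],"jaw": -0.3},
    {"rot": [0,0,0],"dp": [0,0,0],"jaw": -0.3},
    {"rot": [0,0,0],"dp": [0,0,0],"jaw": -0.3},
    {"rot": [0,0,0],"dp": [0,0,0],"jaw": -0.3},
    {"rot": [0,0,0],"dp": [0,0,0],"jaw": -0.3},
    {"rot": [0,0,0],"dp": [0,0,-0.035],"jaw": -1},
    {"rot": [0,0,0],"dp": [0,0,-0.075],"jaw": -1}
  ]
}}

```text
time: 23.2
eef_pos: [555.7, -342.0, 132.4]
eef_rot: [-2.216, -2.215, 0.003]
wrist_force: [0.4, -0.0, -0.3]
opening: 0.778
```

```bash
python3 g.py 576 -22 130 90
```

```text
t 23.2 [ 555.713 -342.032  132.423] F [ 0.412 -0.024 -0.283] op 0.7780646903263178 q1,q6 [-0.59 -0.59]
[0.32  0.02  0.004] [-0.007 -0.005 -0.   ]
```

Emit:
{"op": "carry_out", "data": {
  "rows": [
    {"rot": [0,0,0],"dp": [0.32,0.02,0],"jaw": -1},
    {"rot": [0,0,0],"dp": [0.32,0.02,0],"jaw": -1},
    {"rot": [0,0,0],"dp": [0.32,0.02,0],"jaw": -1},
    {"rot": [0,0,0],"dp": [0.32,0.02,0],"jaw": -1},
    {"rot": [0,0,0],"dp": [0.32,0.02,0],"jaw": -1},
    {"rot": [0,0,0],"dp": [0.32,0.02,0],"jaw": -1},
    {"rot": [0,0,0],"dp": [0.32,0.02,0],"jaw": -1},
    {"rot": [0,0,0],"dp": [0.32,0.02,0],"jaw": -1},
    {"rot": [0,0,0],"dp": [0.32,0.02,0],"jaw": -1},
    {"rot": [0,0,0],"dp": [0.32,0.02,0],"jaw": -1},
    {"rot": [0,0,0],"dp": [0.32,0.02,0],"jaw": -1}
  ]
}}

```text
time: 24.12
eef_pos: [578.8, -24.2, 136.0]
eef_rot: [2.22, 2.222, -0.0]
wrist_force: [0.4, -0.1, -0.1]
opening: 1.001
```

```bash
python3 g.py 576 -21.5 51 90
```

```text
t 24.1167 [578.756 -24.228 136.017] F [ 0.353 -0.081 -0.101] op 1.000962192175655 q1,q6 [-0.084 -0.085]
[ 0.003 -0.003  0.085] [0.001 0.001 0.001]
```

Emit:
{"op": "carry_out", "data": {
  "squeeze": 30,
  "rows": [
    {"rot": [0,0,0],"dp": [0.003,-0.003,0.035],"jaw": -1},
    {"rot": [0,0,0],"dp": [0.003,-0.003,0.07],"jaw": -1},
    {"rot": [0,0,0],"dp": [0.003,-0.003,0.085],"jaw": -1},
    {"rot": [0,0,0],"dp": [0.003,-0.003,0.085],"jaw": 0.2},
    {"rot": [0,0,0],"dp": [0.003,-0.003,0.085],"jaw": 1},
    {"rot": [0,0,0],"dp": [0.003,-0.003,0.085],"jaw": 1},
    {"rot": [0,0,0],"dp": [0.003,-0.003,0.085],"jaw": 1},
    {"rot": [0,0,0],"dp": [0.003,-0.003,0.085],"jaw": 1},
    {"rot": [0,0,0],"dp": [0.003,-0.003,0.085],"jaw": 1},
    {"rot": [0,0,0],"dp": [0.003,-0.003,0.085],"jaw": 1},
    {"rot": [0,0,0],"dp": [0.003,-0.003,0.085],"jaw": 1},
    {"rot": [0,0,0],"dp": [0.003,-0.003,0.085],"jaw": 1}
  ]
}}

```text
time: 25.12
eef_pos: [576.2, -20.9, 51.4]
eef_rot: [2.22, 2.221, 0.001]
wrist_force: [-0.2, -0.9, 3.9]
opening: 0.447
```

Emit:
{"op": "carry_out", "data": {
  "rows": [
    {"rot": [0,0,0],"dp": [0,0,0],"jaw": 1},
    {"rot": [0,0,0],"dp": [0,0,-0.025],"jaw": 1},
    {"rot": [0,0,0],"dp": [0,0,-0.06],"jaw": 1},
    {"rot": [0,0,0],"dp": [0,0,-0.09],"jaw": 1},
    {"rot": [0,0,0],"dp": [0,0,-0.09],"jaw": 1},
    {"rot": [0,0,0],"dp": [0,0,-0.09],"jaw": 1},
    {"rot": [0,0,0],"dp": [0,0,-0.09],"jaw": 1}
  ]
}}

```text
time: 25.7
eef_pos: [574.5, -20.7, 139.3]
eef_rot: [-2.22, -2.22, 0.002]
wrist_force: [-1.1, 0.5, -2.1]
opening: 0.453
```

```bash
python3 g.py 473 -336 62 90
```

```text
t 25.7 [574.499 -20.668 139.339] F [-1.104  0.461 -2.15 ] op 0.453032759789313 q1,q6 [-0.079 -0.079]
[-0.315 -0.101  0.077] [-0.002 -0.     0.   ]
```

Emit:
{"op": "carry_out", "data": {
  "rows": [
    {"rot": [0,0,0],"dp": [-0.035,-0.011,0],"jaw": 1},
    {"rot": [0,0,0],"dp": [-0.07,-0.022,0],"jaw": 1},
    {"rot": [0,0,0],"dp": [-0.105,-0.033,0],"jaw": 1},
    {"rot": [0,0,0],"dp": [-0.14,-0.045,0],"jaw": 1},
    {"rot": [0,0,0],"dp": [-0.175,-0.056,0],"jaw": 1},
    {"rot": [0,0,0],"dp": [-0.21,-0.067,0],"jaw": 1},
    {"rot": [0,0,0],"dp": [-0.245,-0.079,0],"jaw": 1},
    {"rot": [0,0,0],"dp": [-0.28,-0.09,0],"jaw": 1},
    {"rot": [0,0,0],"dp": [-0.305,-0.098,0],"jaw": 1},
    {"rot": [0,0,0],"dp": [-0.315,-0.101,0],"jaw": 1},
    {"rot": [0,0,0],"dp": [-0.315,-0.101,0],"jaw": 1},
    {"rot": [0,0,0],"dp": [-0.315,-0.101,0.035],"jaw": 1}
  ]
}}

```text
time: 26.7
eef_pos: [478.5, -338.6, 110.7]
eef_rot: [2.216, 2.212, 0.003]
wrist_force: [1.5, -1.0, -1.1]
opening: 0.449
```

Emit:
{"op": "carry_out", "data": {
  "rows": [
    {"rot": [0,0,0],"dp": [0,0,0.03],"jaw": 1},
    {"rot": [0,0,0],"dp": [0,0,0.042],"jaw": 1},
    {"rot": [0,0,0],"dp": [0,0,0.042],"jaw": 1},
    {"rot": [0,0,0],"dp": [0,0,0.042],"jaw": -0.3},
    {"rot": [0,0,0],"dp": [0,0,0.042],"jaw": -0.3},
    {"rot": [0,0,0],"dp": [0,0,0.042],"jaw": -0.3},
    {"rot": [0,0,0],"dp": [0,0,0.042],"jaw": -0.3},
    {"rot": [0,0,0],"dp": [0,0,0.042],"jaw": -0.3},
    {"rot": [0,0,0],"dp": [0,0,0],"jaw": -1},
    {"rot": [0,0,0],"dp": [0,0,-0.03],"jaw": -1}
  ]
}}

```text
time: 27.53
eef_pos: [473.7, -335.2, 136.1]
eef_rot: [-2.22, -2.219, 0.0]
wrist_force: [0.6, -0.6, 0.8]
opening: 0.774
```

```bash
python3 g.py 576 33.5 132 90
```

```text
t 27.5333 [ 473.739 -335.247  136.132] F [ 0.57  -0.594  0.765] op 0.7744615395317526 q1,q6 [-0.659 -0.659]
[0.369 0.102 0.005] [-0.002 -0.002 -0.   ]
```

Emit:
{"op": "carry_out", "data": {
  "rows": [
    {"rot": [0,0,0],"dp": [0.369,0.102,0],"jaw": -1},
    {"rot": [0,0,0],"dp": [0.369,0.102,0],"jaw": -1},
    {"rot": [0,0,0],"dp": [0.369,0.102,0],"jaw": -1},
    {"rot": [0,0,0],"dp": [0.369,0.102,0],"jaw": -1},
    {"rot": [0,0,0],"dp": [0.369,0.102,0],"jaw": -1},
    {"rot": [0,0,0],"dp": [0.369,0.102,0],"jaw": -1},
    {"rot": [0,0,0],"dp": [0.369,0.102,0],"jaw": -1},
    {"rot": [0,0,0],"dp": [0.369,0.102,0],"jaw": -1},
    {"rot": [0,0,0],"dp": [0.369,0.102,0],"jaw": -1},
    {"rot": [0,0,0],"dp": [0.369,0.102,0],"jaw": -1},
    {"rot": [0,0,0],"dp": [0.369,0.102,0],"jaw": -1},
    {"rot": [0,0,0],"dp": [0.369,0.102,0],"jaw": -1}
  ]
}}

```text
time: 28.53
eef_pos: [576.6, 33.2, 136.0]
eef_rot: [2.219, 2.223, -0.0]
wrist_force: [0.3, -1.3, -0.3]
opening: 1.002
```

```bash
python3 g.py 576 33.5 51 90
```

```text
t 28.5333 [576.617  33.154 136.034] F [ 0.322 -1.288 -0.32 ] op 1.0016791345455007 q1,q6 [0.015 0.013]
[ 0.    -0.001  0.085] [0.    0.001 0.002]
```

Emit:
{"op": "carry_out", "data": {
  "squeeze": 30,
  "rows": [
    {"rot": [0,0,0],"dp": [0,-0.001,0.035],"jaw": -1},
    {"rot": [0,0,0],"dp": [0,-0.001,0.07],"jaw": -1},
    {"rot": [0,0,0],"dp": [0,-0.001,0.085],"jaw": -1},
    {"rot": [0,0,0],"dp": [0,-0.001,0.085],"jaw": 0.2},
    {"rot": [0,0,0],"dp": [0,-0.001,0.085],"jaw": 1},
    {"rot": [0,0,0],"dp": [0,-0.001,0.085],"jaw": 1},
    {"rot": [0,0,0],"dp": [0,-0.001,0.085],"jaw": 1},
    {"rot": [0,0,0],"dp": [0,-0.001,0.085],"jaw": 1},
    {"rot": [0,0,0],"dp": [0,-0.001,0.085],"jaw": 1},
    {"rot": [0,0,0],"dp": [0,-0.001,0.085],"jaw": 1},
    {"rot": [0,0,0],"dp": [0,-0.001,0.085],"jaw": 1},
    {"rot": [0,0,0],"dp": [0,-0.001,0.085],"jaw": 1}
  ]
}}

```text
time: 29.53
eef_pos: [576.9, 33.3, 51.7]
eef_rot: [2.22, 2.22, 0.003]
wrist_force: [0.6, -0.7, 3.7]
opening: 0.452
```

Emit:
{"op": "carry_out", "data": {
  "rows": [
    {"rot": [0,0,0],"dp": [0,0,0],"jaw": 1},
    {"rot": [0,0,0],"dp": [0,0,-0.025],"jaw": 1},
    {"rot": [0,0,0],"dp": [0,0,-0.06],"jaw": 1},
    {"rot": [0,0,0],"dp": [0,0,-0.09],"jaw": 1},
    {"rot": [0,0,0],"dp": [0,0,-0.09],"jaw": 1},
    {"rot": [0,0,0],"dp": [0,0,-0.09],"jaw": 1},
    {"rot": [0,0,0],"dp": [0,0,-0.09],"jaw": 1}
  ]
}}

```text
time: 30.12
eef_pos: [574.1, 33.2, 139.1]
eef_rot: [-2.22, -2.22, 0.003]
wrist_force: [-0.6, -0.9, -2.3]
opening: 0.452
```

```bash
python3 g.py 571 -268 62 90
```

```text
t 30.1167 [574.144  33.232 139.117] F [-0.631 -0.912 -2.256] op 0.4519335248067234 q1,q6 [0.015 0.014]
[-0.301 -0.003  0.077] [-0.003  0.     0.   ]
```

Emit:
{"op": "carry_out", "data": {
  "rows": [
    {"rot": [0,0,0],"dp": [-0.035,0,0],"jaw": 1},
    {"rot": [0,0,0],"dp": [-0.07,-0.001,0],"jaw": 1},
    {"rot": [0,0,0],"dp": [-0.105,-0.001,0],"jaw": 1},
    {"rot": [0,0,0],"dp": [-0.14,-0.001,0],"jaw": 1},
    {"rot": [0,0,0],"dp": [-0.175,-0.002,0],"jaw": 1},
    {"rot": [0,0,0],"dp": [-0.21,-0.002,0],"jaw": 1},
    {"rot": [0,0,0],"dp": [-0.245,-0.003,0],"jaw": 1},
    {"rot": [0,0,0],"dp": [-0.28,-0.003,0],"jaw": 1},
    {"rot": [0,0,0],"dp": [-0.301,-0.003,0],"jaw": 1},
    {"rot": [0,0,0],"dp": [-0.301,-0.003,0],"jaw": 1},
    {"rot": [0,0,0],"dp": [-0.301,-0.003,0],"jaw": 1},
    {"rot": [0,0,0],"dp": [-0.301,-0.003,0.035],"jaw": 1}
  ]
}}

```text
time: 31.12
eef_pos: [576.5, -269.4, 110.7]
eef_rot: [2.215, 2.214, 0.006]
wrist_force: [2.0, -0.7, -0.5]
opening: 0.459
```

Emit:
{"op": "carry_out", "data": {
  "rows": [
    {"rot": [0,0,0],"dp": [0,0,0.03],"jaw": 1},
    {"rot": [0,0,0],"dp": [0,0,0.042],"jaw": 1},
    {"rot": [0,0,0],"dp": [0,0,0.042],"jaw": 1},
    {"rot": [0,0,0],"dp": [0,0,0.042],"jaw": -0.3},
    {"rot": [0,0,0],"dp": [0,0,0.042],"jaw": -0.3},
    {"rot": [0,0,0],"dp": [0,0,0.042],"jaw": -0.3},
    {"rot": [0,0,0],"dp": [0,0,0.042],"jaw": -0.3},
    {"rot": [0,0,0],"dp": [0,0,0.042],"jaw": -0.3},
    {"rot": [0,0,0],"dp": [0,0,0],"jaw": -1},
    {"rot": [0,0,0],"dp": [0,0,-0.03],"jaw": -1}
  ]
}}

```text
time: 31.95
eef_pos: [571.6, -267.4, 136.1]
eef_rot: [-2.22, -2.219, 0.001]
wrist_force: [1.1, 0.2, -0.1]
opening: 0.779
```

```bash
python3 g.py 576 92.5 134 90
```

```text
t 31.95 [ 571.64  -267.42   136.076] F [ 1.068  0.221 -0.056] op 0.7785549366616825 q1,q6 [-0.477 -0.477]
[0.36  0.004 0.003] [-0.002 -0.001 -0.   ]
```

Emit:
{"op": "carry_out", "data": {
  "rows": [
    {"rot": [0,0,0],"dp": [0.36,0.004,0],"jaw": -1},
    {"rot": [0,0,0],"dp": [0.36,0.004,0],"jaw": -1},
    {"rot": [0,0,0],"dp": [0.36,0.004,0],"jaw": -1},
    {"rot": [0,0,0],"dp": [0.36,0.004,0],"jaw": -1},
    {"rot": [0,0,0],"dp": [0.36,0.004,0],"jaw": -1},
    {"rot": [0,0,0],"dp": [0.36,0.004,0],"jaw": -1},
    {"rot": [0,0,0],"dp": [0.36,0.004,0],"jaw": -1},
    {"rot": [0,0,0],"dp": [0.36,0.004,0],"jaw": -1},
    {"rot": [0,0,0],"dp": [0.36,0.004,0],"jaw": -1},
    {"rot": [0,0,0],"dp": [0.36,0.004,0],"jaw": -1},
    {"rot": [0,0,0],"dp": [0.36,0.004,0],"jaw": -1},
    {"rot": [0,0,0],"dp": [0.36,0.004,0],"jaw": -1}
  ]
}}

```text
time: 32.95
eef_pos: [576.8, 91.8, 136.2]
eef_rot: [2.22, 2.221, 0.0]
wrist_force: [0.3, -0.1, -0.4]
opening: 1.002
```

```bash
python3 g.py 576 92.7 51 90
```

```text
t 32.95 [576.8    91.801 136.194] F [ 0.315 -0.105 -0.447] op 1.0017975501762693 q1,q6 [0.116 0.115]
[ 0.001 -0.001  0.085] [0.001 0.    0.001]
```

Emit:
{"op": "carry_out", "data": {
  "squeeze": 30,
  "rows": [
    {"rot": [0,0,0],"dp": [0.001,-0.001,0.035],"jaw": -1},
    {"rot": [0,0,0],"dp": [0.001,-0.001,0.07],"jaw": -1},
    {"rot": [0,0,0],"dp": [0.001,-0.001,0.085],"jaw": -1},
    {"rot": [0,0,0],"dp": [0.001,-0.001,0.085],"jaw": 0.2},
    {"rot": [0,0,0],"dp": [0.001,-0.001,0.085],"jaw": 1},
    {"rot": [0,0,0],"dp": [0.001,-0.001,0.085],"jaw": 1},
    {"rot": [0,0,0],"dp": [0.001,-0.001,0.085],"jaw": 1},
    {"rot": [0,0,0],"dp": [0.001,-0.001,0.085],"jaw": 1},
    {"rot": [0,0,0],"dp": [0.001,-0.001,0.085],"jaw": 1},
    {"rot": [0,0,0],"dp": [0.001,-0.001,0.085],"jaw": 1},
    {"rot": [0,0,0],"dp": [0.001,-0.001,0.085],"jaw": 1},
    {"rot": [0,0,0],"dp": [0.001,-0.001,0.085],"jaw": 1}
  ]
}}

```text
time: 33.95
eef_pos: [576.8, 93.4, 51.7]
eef_rot: [2.22, 2.22, 0.003]
wrist_force: [1.6, -0.3, 3.1]
opening: 0.455
```

Emit:
{"op": "carry_out", "data": {
  "rows": [
    {"rot": [0,0,0],"dp": [0,0,0],"jaw": 1},
    {"rot": [0,0,0],"dp": [0,0,-0.025],"jaw": 1},
    {"rot": [0,0,0],"dp": [0,0,-0.06],"jaw": 1},
    {"rot": [0,0,0],"dp": [0,0,-0.09],"jaw": 1},
    {"rot": [0,0,0],"dp": [0,0,-0.09],"jaw": 1},
    {"rot": [0,0,0],"dp": [0,0,-0.09],"jaw": 1},
    {"rot": [0,0,0],"dp": [0,0,-0.09],"jaw": 1}
  ]
}}

```text
time: 34.53
eef_pos: [574.1, 93.1, 139.1]
eef_rot: [-2.22, -2.22, 0.004]
wrist_force: [-0.0, -0.7, -2.2]
opening: 0.45
```

```bash
python3 g.py 479 -261 62 90
```

```text
t 34.5333 [574.136  93.062 139.098] F [-0.002 -0.707 -2.248] op 0.45034300009127637 q1,q6 [0.118 0.118]
[-0.354 -0.095  0.077] [-0.003  0.     0.   ]
```

Emit:
{"op": "carry_out", "data": {
  "rows": [
    {"rot": [0,0,0],"dp": [-0.036,-0.009,0],"jaw": 1},
    {"rot": [0,0,0],"dp": [-0.073,-0.019,0],"jaw": 1},
    {"rot": [0,0,0],"dp": [-0.11,-0.029,0],"jaw": 1},
    {"rot": [0,0,0],"dp": [-0.147,-0.039,0],"jaw": 1},
    {"rot": [0,0,0],"dp": [-0.184,-0.049,0],"jaw": 1},
    {"rot": [0,0,0],"dp": [-0.221,-0.059,0],"jaw": 1},
    {"rot": [0,0,0],"dp": [-0.258,-0.069,0],"jaw": 1},
    {"rot": [0,0,0],"dp": [-0.295,-0.079,0],"jaw": 1},
    {"rot": [0,0,0],"dp": [-0.33,-0.089,0],"jaw": 1},
    {"rot": [0,0,0],"dp": [-0.354,-0.095,0],"jaw": 1},
    {"rot": [0,0,0],"dp": [-0.354,-0.095,0],"jaw": 1},
    {"rot": [0,0,0],"dp": [-0.354,-0.095,0],"jaw": 1}
  ]
}}

```text
time: 35.53
eef_pos: [478.4, -260.9, 137.9]
eef_rot: [-2.221, -2.214, 0.001]
wrist_force: [0.4, 0.9, -2.2]
opening: 0.453
```

Emit:
{"op": "carry_out", "data": {
  "rows": [
    {"rot": [0,0,0],"dp": [0,0,0.03],"jaw": 1},
    {"rot": [0,0,0],"dp": [0,0,0.06],"jaw": 1},
    {"rot": [0,0,0],"dp": [0,0,0.077],"jaw": 1},
    {"rot": [0,0,0],"dp": [0,0,0.077],"jaw": 1},
    {"rot": [0,0,0],"dp": [0,0,0.077],"jaw": -0.3},
    {"rot": [0,0,0],"dp": [0,0,0.077],"jaw": -0.3},
    {"rot": [0,0,0],"dp": [0,0,0.077],"jaw": -0.3},
    {"rot": [0,0,0],"dp": [0,0,0.077],"jaw": -0.3},
    {"rot": [0,0,0],"dp": [0,0,0.077],"jaw": -0.3},
    {"rot": [0,0,0],"dp": [0,0,0.04],"jaw": -1},
    {"rot": [0,0,0],"dp": [0,0,0],"jaw": -1},
    {"rot": [0,0,0],"dp": [0,0,-0.04],"jaw": -1}
  ]
}}

```text
time: 36.53
eef_pos: [479.9, -260.4, 181.8]
eef_rot: [-2.221, -2.22, 0.0]
wrist_force: [1.2, -0.9, -0.4]
opening: 0.852
```

```bash
python3 g.py 300 -500 200 60
```

```text
t 36.5333 [ 479.879 -260.447  181.819] F [ 1.23  -0.923 -0.366] op 0.8519714699081831 q1,q6 [-0.543 -0.543]
[-0.24  -0.18  -0.018] [-0.001 -0.     0.523]
```

Move clear for a full view.

Emit:
{"op": "carry_out", "data": {
  "rows": [
    {"rot": [0,0,0],"dp": [-0.24,-0.16,-0.04],"jaw": -1},
    {"rot": [0,0,0],"dp": [-0.24,-0.16,-0.04],"jaw": -1},
    {"rot": [0,0,0],"dp": [-0.24,-0.16,-0.04],"jaw": -1},
    {"rot": [0,0,0],"dp": [-0.24,-0.16,-0.04],"jaw": -1},
    {"rot": [0,0,0],"dp": [-0.24,-0.16,-0.04],"jaw": -1},
    {"rot": [0,0,0],"dp": [-0.24,-0.16,-0.04],"jaw": -1},
    {"rot": [0,0,0],"dp": [-0.24,-0.16,-0.04],"jaw": -1},
    {"rot": [0,0,0],"dp": [-0.24,-0.16,-0.04],"jaw": -1},
    {"rot": [0,0,0],"dp": [-0.24,-0.16,-0.04],"jaw": -1}
  ]
}}

```text
time: 37.28
eef_pos: [319.3, -503.0, 222.0]
eef_rot: [2.225, 2.215, -0.001]
wrist_force: [-0.2, -0.2, -0.2]
opening: 0.997
```

```bash
python3 - <<'E'
from h import *
im,d,K,T=cap('top');W=cloud(d,K,T);X,Y,Z=W[...,0],W[...,1],W[...,2]
save('fin.png',im,(180,110,480,320),2.6)
g=im.astype(int); m=(X>590)&(X<712)&(Y>-120)&(Y<130)&(g[...,0]-g[...,2]<25)&(g.mean(2)>120)&(Z<40)
n,l,s,c=cv2.connectedComponentsWithStats(m.astype(np.uint8))
for i in range(1,n):
    if s[i,4]>8: p=W[l==i];print('pin',s[i],p.min(0),p.max(0))
m=(Z>20)&(Z<35)&(X>380)&(X<510)&(Y>-130)&(Y<110);p=W[m];print('punch',cv2.minAreaRect(p[:,:2].astype(np.float32)),p[:,2].max())
E
```

```text
pin [263 147   6  21  78] [602.994  83.677   0.367] [659.457  97.303  32.236]
pin [286 147   6  21  72] [605.521  24.234  14.251] [661.054  37.108  28.186]
pin [282 166   9   5  18] [602.088  24.663  -2.112] [612.127  46.291   4.656]
pin [304 167   8   4  24] [604.054 -31.022  -1.601] [612.806 -12.641   2.384]
pin [326 168   8   4  22] [602.752 -89.86   -3.605] [612.241 -71.431   3.342]
punch ((464.26202392578125, 33.92254638671875), (24.292251586914062, 170.30429077148438), 21.152135848999023) 34.79686336764212
```

View pics/fin.png

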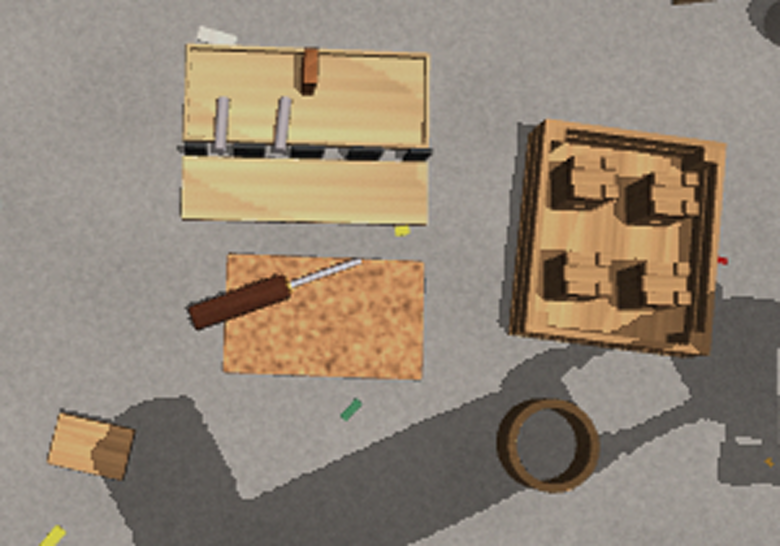

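```bash
python3 - <<'E'
from h import *
im,d,K,T=cap('top');W=cloud(d,K,T)
f=lambda u,v,h:pix(u/2.6+180-.3,v/2.6+110-.3,h,K,T)
t=f(360,262,17);a=f(289,284,17);u=(t-a)/np.linalg.norm(t-a);print('tip',t,'front',a,np.linalg.norm(t-a),'origin',t-103*u,a-25*u)
c=np.array([f(*p,5) for p in [(229,253),(424,262),(422,380),(222,373)]]);print('pad',c.round(1).tolist(),c.mean(0))
for p in [(200,317),(225,308),(250,300),(275,290)]:
    q=int(p[1]/2.6+110),int(p[0]/2.6+180);print(np.median(W[q[0]-1:q[0]+2,q[1]-1:q[1]+2].reshape(-1,3),0))
E
```

```text
tip [494.252 -49.59   17.   ] front [470.199  20.945  17.   ] 74.52351140919153 origin [461.008  47.897  17.   ] [462.13   44.607  17.   ]
pad [[501.2, 81.3, 5.0], [497.7, -116.2, 5.0], [378.7, -114.9, 5.0], [380.8, 85.0, 5.0]] [439.607 -16.195   5.   ]
[435.659 109.641  30.368]
[443.948  84.495  29.348]
[452.15   59.284  28.625]
[463.437  36.665  29.977]
```

```bash
python3 -c "
from rig import workorder
print(workorder.hand_in())"
```

```text
the job is handed in; nothing more can be done
None
```

The job is done and handed in at about 37 s of robot time; hand-in gives no verdict, so the points below come from my own camera checks.

- **Tray:** I set it down behind the rack with the fin to the far side and let go. Its origin measured about 92 mm behind the rack's, centred within about 2 mm.
- **Pins:** Only towers 3 and 4 had pins. I drove both out backwards with the punch at about 5 N. Both lie in the tray, but their tail ends lean on the near wall instead of lying flat. Their centres are about 30 mm behind the near edge and about 15 mm high, inside the limits.
- **Towers:** All four stand in the crate, seen in the last picture.
- **Bystanders:** The roll and the offcut were not approached and appear undisturbed.
- **Punch:** I laid it on the cork pad near its centre. The last picture showed it had been knocked a few centimetres aside afterwards. Its origin is still over the pad, about 22 mm off centre in x and 62 mm in y. It lies flat, but the butt end overhangs the edge. Since this meets the stated condition, I left it and did not grip it again.

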